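# Level, load and lock the lap table

## Task

Level the tilting lap table by sliding the steel wedge, thin end first, under its low side until the bubble sits centred between the two lines, and leave the wedge there; then stand every grey polishing puck on the table inside the rim, flat and stone side up. After that use the T-key standing in the lock beside the table: turn it back and forth with light downward pressure until it drops into the hidden socket, then turn it clockwise (seen from above) to the stop, where its bar is square with the housing and the bolt comes out, and leave the key down in the lock. Do not disturb the celadon dish.

Things in the scene. Friction and masses are not known exactly. Their poses are not given: they have to be found in the camera images.
- table_mid (a point): Centre of the top face of the tilting lap table, an aluminium plate 240 x 240 x 12 mm; the frame tilts with it, z its normal. Hinged along its +y edge (120 mm from here), it sags 0.04 rad at its -y edge at first. Inside its 6 mm high rim x runs -112 to +88 mm, y -112 to +112 mm. Beyond the rim at +x a level vial (110 mm along y) stands 12 mm above the plate.
- low_edge (a point): Middle of the underside of the plate's free, low -y edge; axes as table_mid. Level, it stands 18 to 23 mm above the bench (differs between starts), at first about 9.6 mm less. The space under the plate is open from this side for 130 mm inwards, within 60 mm either side of here.
- bubble (a joint): Bubble of the level vial on the table, m along table_mid's y: 0 when level, +0.016 at the start (low side down), negative when the -y edge is raised too far; 0.4 m per rad of tilt. The bubble (12 mm long) is centred between the two black lines (18 mm apart) within 3 mm either way.
- wedge_grip (a point): Point in the handle block of a steel wedge, 38 mm above its flat underside. 0.25 kg, 130 mm long along its own y, 40 mm wide: the thin tip (4 mm) lies 115 mm from here towards +y; the ramp rises 1 in 4 over 100 mm to 29 mm. The handle block behind it is 24 mm (x) x 30 mm (y) x 50 mm high, centred here in x and y, its top 12 mm above here.
- puck0_mid (a point): Centre (half-way up) of a grey rubber polishing puck, 56 mm diameter, 34 mm high, 0.12 kg, with a white stone bulging 5 mm from its top (z up). May be absent.
- puck1_mid (a point): Centre (half-way up) of a grey rubber polishing puck, 56 mm diameter, 34 mm high, 0.12 kg, with a white stone bulging 5 mm from its top (z up). May be absent.
- puck2_mid (a point): Centre (half-way up) of a grey rubber polishing puck, 56 mm diameter, 34 mm high, 0.12 kg, with a white stone bulging 5 mm from its top (z up). May be absent.
- puck3_mid (a point): Centre (half-way up) of a grey rubber polishing puck, 56 mm diameter, 34 mm high, 0.12 kg, with a white stone bulging 5 mm from its top (z up). May be absent.
- puck4_mid (a point): Centre (half-way up) of a grey rubber polishing puck, 56 mm diameter, 34 mm high, 0.12 kg, with a white stone bulging 5 mm from its top (z up). May be absent.
- lock_top (a point): Centre of the round mouth on top of the lock's grey housing (70 x 70 mm, 64 to 69 mm high), fixed beside the hinge edge; axes as the level table. Hidden inside, a disc with a square socket sits at an unknown angle, held by friction (0.12 N m). The key fits every 90 degrees, with 0.2 rad of play each way; the nearest fit is 0.3 to 0.8 rad from the key's starting angle, either way.
- key_grip (a point): Centre of the crossbar of the steel T-key in the lock: bar 84 mm along its own x, 14 mm thick (y), 26 mm high, on a 12 mm neck 24 mm long; 0.3 kg. At first 53 mm above lock_top, bar within 0.1 rad of lock_top's x; engaged it drops 12 mm. Then 0.2 to 1.2 rad clockwise is the stop, where the bar is square with the housing (along lock_top's x or y) and the bolt's end shows over the table's edge.
- dish_mid (a point): Middle, 10 mm up, of the round celadon sample dish, 88 mm across, 20 mm high. Leave alone.
Things that resemble listed ones, but are neither listed nor needed, are in the scene too. Of the things shaped like the part that bears wedge_grip, the bare steel one is meant.

How it is judged (in metres and radians):
On the way, in this order (a step that is already met when the one before it is completed fails the run):
1. the wedge is under the low side and the bubble is centred (value of joint bubble between -0.003 and 0.003 m and y of wedge_grip in the frame of table_mid above -0.195 m and x of wedge_grip in the frame of table_mid between -0.12 and 0.12 m), for 0.3 s.
2. every puck stands flat on the table inside the rim (x of puck0_mid in the frame of table_mid between -0.092 and 0.068 m and y of puck0_mid in the frame of table_mid between -0.092 and 0.092 m and z of puck0_mid in the frame of table_mid between 0.012 and 0.022 m and angle between each of puck0_mid, puck1_mid, puck2_mid, puck3_mid, puck4_mid's own z axis and vertical below 0.15 rad and x of puck1_mid in the frame of table_mid between -0.092 and 0.068 m and y of puck1_mid in the frame of table_mid between -0.092 and 0.092 m and z of puck1_mid in the frame of table_mid between 0.012 and 0.022 m and x of puck2_mid in the frame of table_mid between -0.092 and 0.068 m and y of puck2_mid in the frame of table_mid between -0.092 and 0.092 m and z of puck2_mid in the frame of table_mid between 0.012 and 0.022 m and x of puck3_mid in the frame of table_mid between -0.092 and 0.068 m and y of puck3_mid in the frame of table_mid between -0.092 and 0.092 m and z of puck3_mid in the frame of table_mid between 0.012 and 0.022 m and x of puck4_mid in the frame of table_mid between -0.092 and 0.068 m and y of puck4_mid in the frame of table_mid between -0.092 and 0.092 m and z of puck4_mid in the frame of table_mid between 0.012 and 0.022 m), for 0.2 s.
3. the key has dropped into the hidden socket (z of key_grip in the frame of lock_top below 0.046 m and horizontal distance between key_grip and lock_top below 0.012 m), for 0.2 s.
4. the key, still down, is turned to the locked position, its bar square with the housing (all of step 3 and (angle between the x axis of key_grip and the x axis of lock_top, either way round below 0.15 rad or angle between the x axis of key_grip and the y axis of lock_top, either way round below 0.15 rad)), for 0.2 s.
At the end, for the whole second after the job is handed in: Bubble within 3 mm of centre, wedge at least 40 mm under the low side, every puck present flat (within 0.15 rad) on the table inside the rim, key down in the lock (bar centre under 46 mm above its mouth) with its bar within 0.15 rad of square with the housing (all of step 1 and all of step 2 and all of step 4); the robot touches nothing.
It fails at once if the celadon dish was shifted more than 30 mm (distance of dish_mid from where it was at the start of the episode above 0.03 m).
Of puck0, puck1, puck2, puck3, puck4 only 3 to 5 are there at a start; the rules pass over those that are not, and their reading is None.
At some moment in a run one of puck0, puck1, puck2, puck3, puck4 may be knocked a few centimetres aside while the robot is not near it.
It also fails if it takes over 210 s, if anything falls off the work surface, if the arm or the gripper's body presses on something with over 40 N, if the wrist force passes 120 N, or if a joint passes its speed limit or range.

## Robot

A 6-joint arm with a two-finger parallel gripper is mounted at the origin on the work surface. World frame = base frame: x ahead of the robot, y to its left, z up, the work surface at z = 0. Lengths are in m, angles in degrees, forces in N, time in s.
With the tool pointing down it reaches from about 0.4 to 0.825 m from the base axis. Payload 7 kg.
Tool frame: the origin (TCP) lies at the very end of the fingers, on their centre line; the grasp point (between the pads) lies r.pinch_z behind it (r.pinch_z is the distance from the TCP to the grasp point, in m); z points along the fingers, y is the direction in which the jaws open and shut (so a half turn about z gives the same grasp; the last joint's range is limited). The gripper opens to 88 mm and grips with 3 to 60 N. Pads are 19 mm wide; open, the fingers measure 130 mm over their backs; the gripper's body (78 mm by 193 mm) begins 47 mm behind the grasp point.
Start: joints at [93.111, 20.546, 0.682, 0, -70.136, -16.507], TCP at [0.156, 0.657, 0.227] pointing down, gripper open.
Joint ranges: [-176.03, 176.03], [-82.01, 121.73], [-58.28, 71.71], [-173.87, 95.51], [-174.79, -0.11], [-173.66, 173.66]. Speed limits (degrees/s): [136.94, 136.94, 172.46, 180, 180, 180].

## Interface

Orientations are given as [roll, pitch, yaw] about the fixed x, y, z axes, in that order (R = Rz(yaw) Ry(pitch) Rx(roll)).
In Python, from plant import r gives the robot as it stands. The module is installed in compiled form; this text tells all that it offers.
- The arm moves only by the tool servo_tool, never from a script. Its argument "steps" is a list of rows, each a list of 5 numbers: the finger opening in cm, from 0 to 8.76, then the shift along the tool's x, y, z in cm, then the turn about the tool's z in degrees. In form: [[fingers, x, y, z, spin], ...]. A call has 1 to 8 rows; each row shifts and turns the commanded pose from where the row before left it, along the tool's axes as they then stand; what a row does not reach is not made up. A row lasts 1/8 s, in which the tool goes at most 62.5 mm and 10.7 degrees, less where a joint would pass 70% of its speed; a pose out of reach is approached as far as the arm can. A call with a gripper value outside its range is refused whole. The fingers move at their own pace and stop on an object; "squeeze" is the grip in N (left out, the last holds). Time passes only in rows, so rows that do not move let the fingers close. It gives the time, the measured TCP pose, the force and the opening at its end, in the units of the state.
- r.get_state(): the state, without advancing time (a new reading comes with each control period).
- r.capture(name): name is "scene" or "top" or "wrist"; returns the picture (480x640x3 uint8, red, green, blue); there is no depth.
- r.calibration(name): a dict with "K" (3x3 intrinsics, pixels), "rvec" (rotation vector, rad) and "tvec" (3), from world to camera coordinates, as OpenCV has them; the wrist camera has in their place "tool_from_camera" (4x4, takes a point from camera to tool coordinates, whose origin is the TCP and whose axes are the flange's). Camera axes: x right, y down, z forward; pixel columns grow to the right and rows downward; lengths in m; the calibration is good to about 2 mm. A picture is of the moment at which its call begins: read the wrist's pose just before it. calibration takes no time and is no camera call.
- r.close_job(): hands the job in, once; it reports no verdict.
The state is a dict: "time_s": time; "joints": joint angles; "qd": joint speeds; "joint_torque": joint torques, N m; "tcp_pos": TCP position; "eef_rot": TCP orientation; "contact_force": force on the tool from outside, world axes, zero at the start; "moment": the same for the moment, N m; "gripper_width": finger opening in m.
Only numpy, scipy, OpenCV 4.12 (cv2) and the standard library are available. Lean on these libraries where they do the work, as an engineer would, in place of code of your own. Each camera call takes 0.05 s, during which the arm holds its last target.

## Working session

There is one attempt and no reset: what is moved stays moved. The work goes in short steps, Python scripts to look and compute and a tool call to move; the robot and the scene stay as the last step left them, time stands still between calls to the robot, and variables do not carry over. Pictures are saved under pics/ and viewed, and the job is handed in when it is done.

Besides the shell and the picture viewer there is one more tool, called after "Request:" as name(argument=value, ...) on one line, values as JSON. servo_tool: Moves the arm, as the interface text tells. Its arguments: {"type":"object","properties":{"steps":{"type":"array","items":{"type":"array","items":{"type":"number"}}},"squeeze":{"type":"number"}},"required":["steps"]}

```bash
mkdir -p pics; python3 - <<'E'
from plant import r
import cv2
s=r.get_state();print(s, r.pinch_z)
for n in("scene","top","wrist"):
    im=r.capture(n);cv2.imwrite(f"pics/{n}0.png",im[:,:,::-1]);print(n,r.calibration(n))
E
```

```text
{'time_s': 0.0, 'joints': array([ 9.31097802e+01,  2.05911598e+01,  6.32701008e-01, -2.04751940e-02,
       -7.01360087e+01, -1.65068668e+01]), 'qd': array([-0.06790833,  0.03411714, -0.05404926, -0.07190905, -0.008263  ,
       -0.07508832]), 'joint_torque': array([ 1.48743202e-03, -5.82717061e+01,  2.93052274e+01,  6.99721947e+00,
        6.83462567e-03, -1.49993011e-04]), 'tcp_pos': array([0.15630818, 0.65613652, 0.22561654]), 'eef_rot': array([ 1.79903957e+02, -8.38912144e-03, -1.34040526e+01]), 'contact_force': array([ 0.45265033, -0.09410408,  0.33924892]), 'moment': array([ 0.03466145, -0.00303688, -0.00690234]), 'gripper_width': 0.08752503358423895} 0.0188
scene {'K': array([[607.43985201,   0.        , 317.7302233 ],
       [  0.        , 607.43985201, 237.95395019],
       [  0.        ,   0.        ,   1.        ]]), 'rvec': array([ 1.6683648 ,  1.95375735, -0.71863932]), 'tvec': array([ 0.08833948, -0.26382346,  1.78091781])}
top {'K': array([[589.01907298,   0.        , 316.88679269],
       [  0.        , 589.01907298, 239.35668087],
       [  0.        ,   0.        ,   1.        ]]), 'rvec': array([ 2.21364097, -1.99021507,  0.22138782]), 'tvec': array([-0.06617573,  0.45638933,  1.43143408])}
wrist {'K': array([[352.03561562,   0.        , 321.47229316],
       [  0.        , 352.03561562, 241.9916893 ],
       [  0.        ,   0.        ,   1.        ]]), 'tool_from_camera': array([[-6.51437172e-04, -9.52407633e-01, -3.04826633e-01,
         8.38469760e-02],
       [ 9.99999773e-01, -6.72133508e-04, -3.70438104e-05,
        -7.62568861e-04],
       [-1.69603386e-04, -3.04826588e-01,  9.52407855e-01,
        -1.58014683e-01],
       [ 0.00000000e+00,  0.00000000e+00,  0.00000000e+00,
         1.00000000e+00]])}
```

View pics/scene0.png

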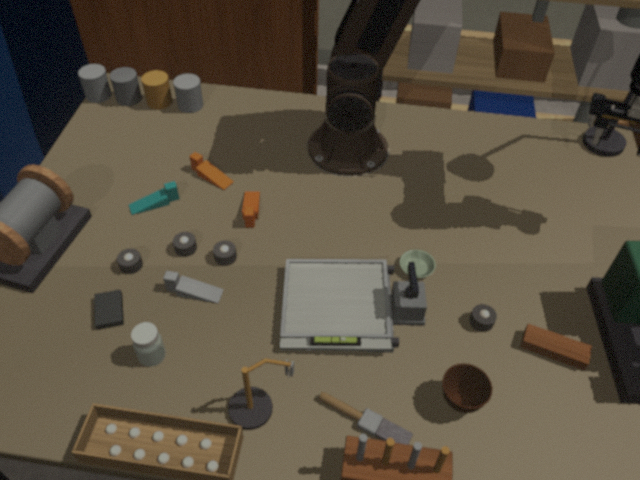

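View pics/top0.png

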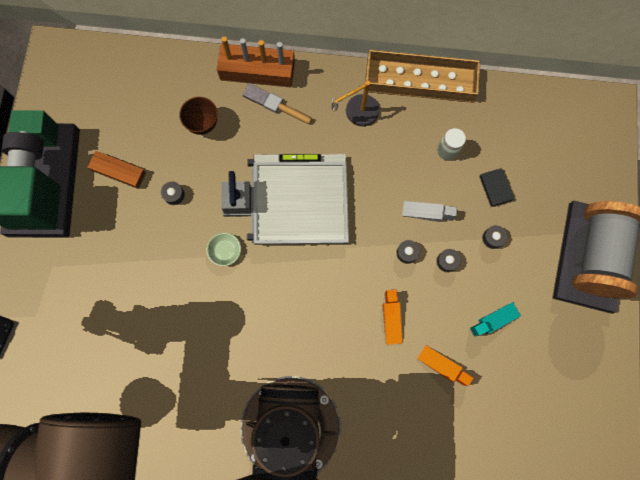

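View pics/wrist0.png

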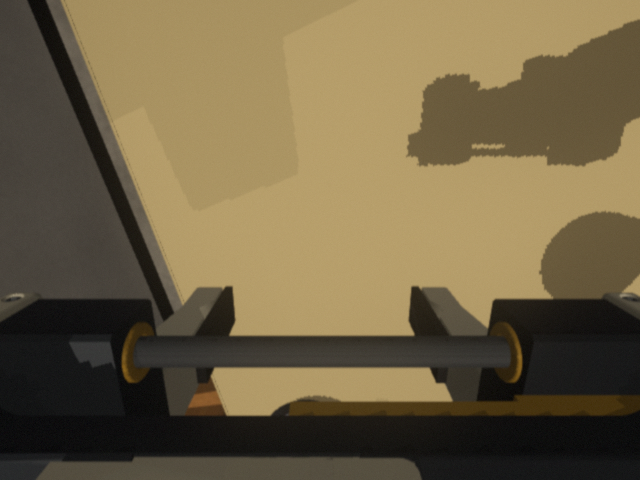

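The scene has four pucks, in the top image at (172,192), (409,252), (450,260) and (496,237). The white stones in the tray belong to no puck.

Four things share the wedge's shape: bare steel at (430,212), orange at (393,317), orange at (446,365) and teal at (497,320). I choose the bare steel one. Its handle is at the right, so its tip already points +y.

The lock and key are at (235,195) and the dish is at (224,250).

```bash
cat > h.py <<'E'
import numpy as np, cv2
from scipy.spatial.transform import Rotation as Ro
from plant import r
def campose(n):
    c=r.calibration(n)
    if n=="wrist":
        s=r.get_state(); T=np.eye(4); T[:3,:3]=Ro.from_euler('xyz',s['eef_rot'],degrees=True).as_matrix(); T[:3,3]=s['tcp_pos']
        M=T@c['tool_from_camera']; return c['K'],M[:3,:3],M[:3,3]
    R=cv2.Rodrigues(c['rvec'])[0]; return c['K'],R.T,-R.T@c['tvec']
def ray(n,uv,P=None):
    K,R,t=P or campose(n); d=R@np.linalg.inv(K)@np.array([uv[0],uv[1],1.]); return t,d/np.linalg.norm(d)
def onz(n,uv,z,P=None):
    t,d=ray(n,uv,P); return t+d*(z-t[2])/d[2]
def tri(o):
    A=np.zeros((3,3));b=np.zeros(3)
    for t,d in o:
        M=np.eye(3)-np.outer(d,d);A+=M;b+=M@t
    p=np.linalg.solve(A,b); return p,[np.linalg.norm((np.eye(3)-np.outer(d,d))@(p-t)) for t,d in o]
def proj(n,p,P=None):
    K,R,t=P or campose(n); q=K@(R.T@(np.array(p)-t)); return q[:2]/q[2]
def snap(n,f,crop=None,k=1):
    P=campose(n); im=r.capture(n)
    o=im if crop is None else im[crop[1]:crop[3],crop[0]:crop[2]]
    if k!=1:o=cv2.resize(o,None,fx=k,fy=k,interpolation=cv2.INTER_CUBIC)
    cv2.imwrite(f"pics/{f}.png",o[:,:,::-1]); return im,P
def st():
    s=r.get_state(); print("t",round(s['time_s'],2),"tcp",s['tcp_pos'].round(4),"rot",s['eef_rot'].round(2),"F",s['contact_force'].round(1),"w",round(s['gripper_width'],4),"j",s['joints'].round(1)); return s
E
python3 - <<'E'
import cv2
from h import *
im=cv2.imread('pics/top0.png');
cv2.imwrite('pics/c1.png',cv2.resize(im[140:260,200:360],None,fx=5,fy=5,interpolation=cv2.INTER_CUBIC))
cv2.imwrite('pics/c2.png',cv2.resize(im[180:280,380:520],None,fx=5,fy=5,interpolation=cv2.INTER_CUBIC))
im=cv2.imread('pics/scene0.png');
cv2.imwrite('pics/c3.png',cv2.resize(im[215:335,100:240],None,fx=5,fy=5,interpolation=cv2.INTER_CUBIC))
for n in("top","scene"):print(campose(n)[2])
# pucks
for n,L in(("top",[(172,192),(409,252),(450,260),(496,237)]),):
    for p in L:print(p,onz(n,p,0.037))
E
```

```text
[ 0.1449098  -0.04314444  1.49626658]
[1.37133063 0.10112264 1.16546191]
(172, 192) [0.54805479 0.36739012 0.037     ]
(409, 252) [ 0.45586551 -0.25205317  0.037     ]
(450, 260) [ 0.44637505 -0.35635611  0.037     ]
(496, 237) [ 0.51822122 -0.46939671  0.037     ]
```

View pics/c1.png

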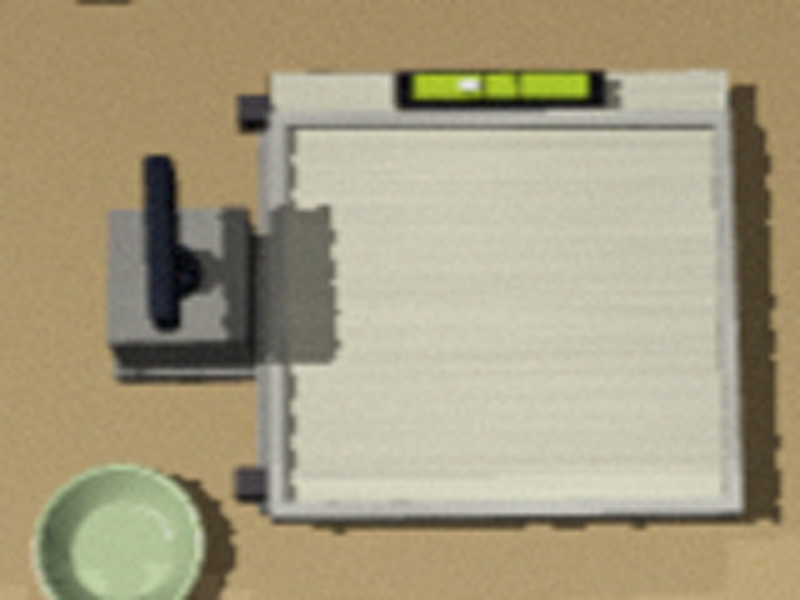

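View pics/c2.png

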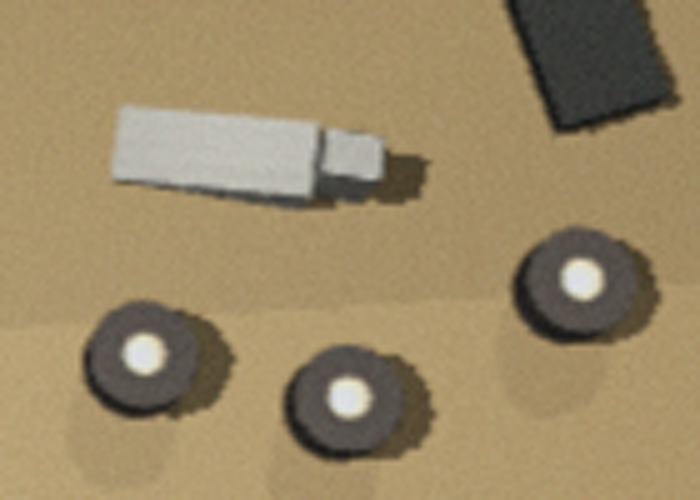

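View pics/c3.png

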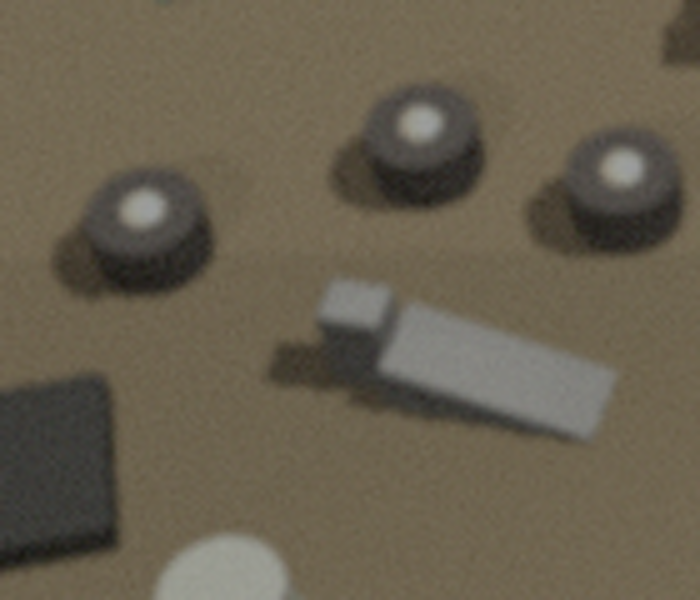

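```bash
python3 - <<'E'
from h import *
P=campose("top")
A=lambda x,y:(200+x/5-.4,140+y/5-.4); B=lambda x,y:(380+x/5-.4,180+y/5-.4)
hc=[onz("top",B(*q),.05,P) for q in[(325,130),(385,133),(382,180),(322,177)]]
print(np.array(hc).round(4),"handle",np.mean(hc,0).round(4))
tp=[onz("top",B(*q),.004,P) for q in[(120,105),(112,180)]];print(np.array(tp).round(4),np.mean(tp,0))
d=np.mean(tp,0)-np.mean(hc,0);print("len",np.hypot(*d[:2]),"ang from +y (ccw)",np.degrees(np.arctan2(-d[0],d[1])))
S=lambda x,y:(100+x/5-.4,215+y/5-.4)
P2=campose("scene")
print("scene handle",np.mean([onz("scene",S(*q),.05,P2) for q in[(340,281),(395,287),(375,332),(320,320)]],0))
for q,s in zip([(144,354),(349,397),(582,278)],[(623,168),(421,123),(143,210)]):
    print(tri([ray("top",B(*q),P),ray("scene",S(*s),P2)]),onz("top",B(*q),.037,P))
z=.03
for q,z in[((272,72),.037),((728,72),.028),((742,515),.028),((270,518),.037)]:print("plate",onz("top",A(*q),z,P))
print("housing",[onz("top",A(*q),.066,P).round(4) for q in[(110,210),(248,210),(250,340),(110,340)]])
print("bar",[onz("top",A(*q),.131,P).round(4) for q in[(158,157),(165,328)]])
E
```

```text
[[ 0.583  -0.3318  0.05  ]
 [ 0.5847 -0.3623  0.05  ]
 [ 0.5598 -0.3622  0.05  ]
 [ 0.5581 -0.3317  0.05  ]] handle [ 0.5714 -0.347   0.05  ]
[[ 0.599  -0.2327  0.004 ]
 [ 0.5579 -0.2315  0.004 ]] [ 0.57845565 -0.23210286  0.004     ]
len 0.11512432571437017 ang from +y (ccw) -3.5083638003660194
scene handle [ 0.57364142 -0.34435544  0.05      ]
(array([ 0.46041195, -0.25023791,  0.03382063]), [np.float64(0.0004614303913091387), np.float64(0.00046143039130914116)]) [ 0.4598169  -0.25024645  0.037     ]
(array([ 0.44916894, -0.35480639,  0.03467738]), [np.float64(0.00039080743892783983), np.float64(0.0003908074389279205)]) [ 0.44877385 -0.35470358  0.037     ]
(array([ 0.52361584, -0.46971034,  0.03388982]), [np.float64(0.0003957081676306533), np.float64(0.0003957081676306723)]) [ 0.52292025 -0.46920609  0.037     ]
plate [0.67349928 0.17059884 0.037     ]
plate [ 0.70257016 -0.06697569  0.028     ]
plate [ 0.4655811  -0.09680939  0.028     ]
plate [0.43660194 0.14102232 0.037     ]
housing [array([0.5807, 0.2386, 0.066 ]), array([0.5882, 0.169 , 0.066 ]), array([0.5205, 0.1591, 0.066 ]), array([0.513, 0.229, 0.066])]
bar [array([0.5901, 0.2063, 0.131 ]), array([0.505 , 0.1912, 0.131 ])]
```

```bash
cat >> h.py <<'E'
def go(p,yaw,cur=None,curyaw=None):
    """print delta in tool axes (cm) & spin to reach p,yaw; shift computed at current yaw"""
    s=r.get_state(); c=s['tcp_pos'] if cur is None else np.array(cur); y0=s['eef_rot'][2] if curyaw is None else curyaw
    a=np.radians(y0); d=np.array(p)-c
    if cur is None:
        l=Ro.from_euler('xyz',s['eef_rot'],degrees=True).as_matrix().T@d
    else: l=np.array([np.cos(a)*d[0]+np.sin(a)*d[1], np.sin(a)*d[0]-np.cos(a)*d[1], -d[2]])
    sp=-(yaw-y0); sp=(sp+180)%360-180
    print("shift cm",(l*100).round(2),"spin",round(sp,2))
E
python3 - <<'E'
from h import *
go([.5,.3,.22],-93.5,[.156,.656,.226],-93.5)
go([.572,-.346,.15],-93.5,[.5,.3,.22],-93.5)
E
```

```text
shift cm [ 33.43 -36.51   0.6 ] spin 0.0
shift cm [ 64.04 -11.13   7.  ] spin 0.0
```

Request:
servo_tool(steps=[[8.7,0,0,0,10.5],[8.7,0,0,0,10.5],[8.7,0,0,0,10.5],[8.7,0,0,0,10.5],[8.7,0,0,0,10.5],[8.7,0,0,0,10.5],[8.7,0,0,0,10.5],[8.7,0,0,0,6.5]])

```text
time_s: 1.15
tcp_pos: [0.1563, 0.6564, 0.2262]
eef_rot: [180.0, -0.0, -93.7]
contact_force: [0.2, 0.3, -0.0]
gripper_width: 0.0868
```

Request:
servo_tool(steps=[[8.7,4.1,-4.5,0,0],[8.7,4.1,-4.5,0,0],[8.7,4.1,-4.5,0,0],[8.7,4.1,-4.5,0,0],[8.7,4.1,-4.5,0,0],[8.7,4.1,-4.5,0,0],[8.7,4.1,-4.5,0,0],[8.7,4.1,-4.5,0,0]])

```text
time_s: 2.15
tcp_pos: [0.4974, 0.3062, 0.2266]
eef_rot: [-180.0, 0.0, -93.4]
contact_force: [1.7, 0.5, 0.4]
gripper_width: 0.0869
```

Request:
servo_tool(steps=[[8.7,5.8,-1,0,0],[8.7,5.8,-1,0,0],[8.7,5.8,-1,0,0],[8.7,5.8,-1,0,0],[8.7,5.8,-1,0,0],[8.7,5.8,-1,0,0],[8.7,5.8,-1,0,0],[8.7,5.8,-1,0,0]])

```text
time_s: 3.15
tcp_pos: [0.5486, -0.1619, 0.2266]
eef_rot: [-180.0, 0.0, -93.4]
contact_force: [1.0, 0.5, -0.8]
gripper_width: 0.0873
```

Request:
servo_tool(steps=[[8.7,5.8,-1,0,0],[8.7,5.8,-1,0,0],[8.7,0,0,0,0]])

```text
time_s: 3.52
tcp_pos: [0.5612, -0.2807, 0.2253]
eef_rot: [179.9, -0.0, -93.7]
contact_force: [-0.1, 0.6, 0.6]
gripper_width: 0.0873
```

```bash
python3 - <<'E'
from h import *
st(); go([.572,-.346,.1],-93.5)
snap("wrist","w1"); print(proj("wrist",[.572,-.346,.05]))
E
```

```text
t 3.52 tcp [ 0.5612 -0.2807  0.2253] rot [ 1.799e+02 -1.000e-02 -9.366e+01] F [-0.1  0.6  0.6] w 0.0873 j [ -8.8  16.2  -5.7   0.  -68.2   5.1]
shift cm [ 6.45 -1.52 12.53] spin -0.16
[305.66401684 147.79473986]
```

View pics/w1.png

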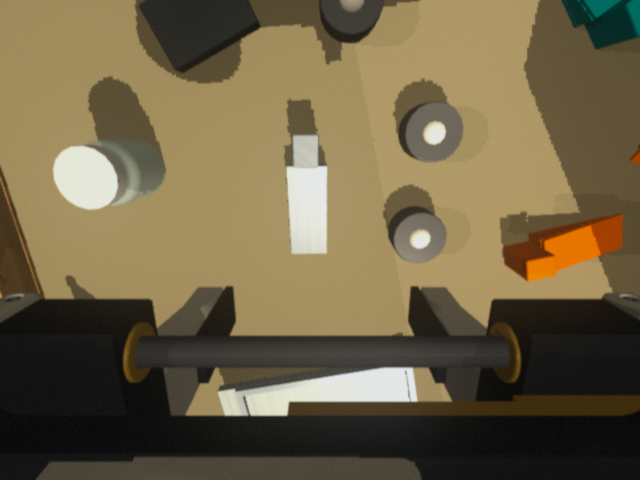

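The handle top shows at (305,151), against a predicted (305.7,147.8), so it agrees within 2 mm. Its steel colour confirms the choice. Next I go down on it.

Request:
servo_tool(steps=[[7.0,3.2,-0.7,2.6,0],[7.0,3.1,-0.8,2.6,0],[7.0,0,0,5,0],[7.0,0,0,5,0],[7.0,0,0,3,0],[7.0,0,0,2.5,0],[7.0,0,0,0,0]])

```text
time_s: 4.45
tcp_pos: [0.5718, -0.3391, 0.0176]
eef_rot: [179.8, 0.1, -93.3]
contact_force: [0.6, 0.5, -0.4]
gripper_width: 0.0698
```

Request:
servo_tool(steps=[[2,0,0,0,0],[2,0,0,0,0],[2,0,0,0,0],[2,0,0,0,0],[2,0,0,0,0]], squeeze=45)

```text
time_s: 5.08
tcp_pos: [0.5728, -0.341, 0.0198]
eef_rot: [180.0, -0.0, -93.4]
contact_force: [1.1, -0.9, -1.1]
gripper_width: 0.0257
```

```bash
python3 - <<'E'
from h import *
st(); snap("top","t2",(200,140,520,300),2.5)
E
```

```text
t 5.08 tcp [ 0.5728 -0.341   0.0198] rot [ 1.7999e+02 -1.0000e-02 -9.3400e+01] F [ 1.1 -0.9 -1.1] w 0.0257 j [-14.   30.3 -13.4   0.  -46.3  10.6]
```

View pics/t2.png

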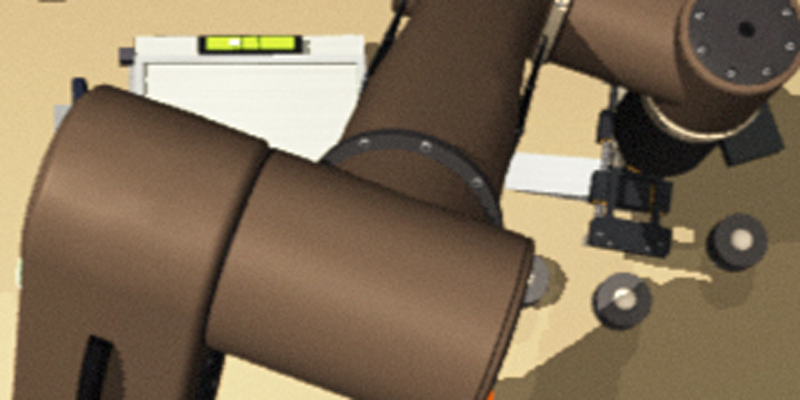

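Request:
servo_tool(steps=[[2,0,0,-0.5,0],[2,0,0,0,-5.2],[2,0,0,0,-5.3],[2,0,0,0,0]])

```text
time_s: 5.62
tcp_pos: [0.5729, -0.3407, 0.0244]
eef_rot: [180.0, 0.0, -82.9]
contact_force: [-0.1, 0.0, -2.2]
gripper_width: 0.0236
```

```bash
python3 - <<'E'
from h import *
s=st(); 
y=np.array([-0.1236,0.9923]); c=np.array([.5696,.037])
for q in(-.26,-.2,-.165): go([*(c+q*y),s['tcp_pos'][2]],-82.9)
E
```

```text
t 5.62 tcp [ 0.5729 -0.3407  0.0244] rot [ 1.7998e+02  1.0000e-02 -8.2930e+01] F [-0.1  0.  -2.2] w 0.0236 j [-14.   30.  -13.2  -0.  -46.8  21.1]
shift cm [-11.52  -4.33   0.  ] spin -0.03
shift cm [-17.52  -4.33   0.  ] spin -0.03
shift cm [-21.02  -4.32   0.  ] spin -0.03
```

Request:
servo_tool(steps=[[2,-4,0,0,0],[2,-4,-1.3,0,0],[2,-3.5,-3,0,0],[2,0,0,0,0],[2,0,0,0.4,0],[2,0,0,0,0]])

```text
time_s: 6.38
tcp_pos: [0.6007, -0.222, 0.02]
eef_rot: [179.9, 0.0, -83.0]
contact_force: [-0.0, 0.4, -2.3]
gripper_width: 0.0239
```

```bash
python3 - <<'E'
from h import *
s=st(); snap("top","t3",(200,100,520,300),2.5)
snap("scene","s3",(240,200,440,380),4)
E
```

```text
t 6.38 tcp [ 0.6007 -0.222   0.02  ] rot [ 1.7995e+02  2.0000e-02 -8.3000e+01] F [-0.   0.4 -2.3] w 0.0239 j [ -2.9  28.4 -17.   -0.  -44.7   9.9]
```

View pics/t3.png

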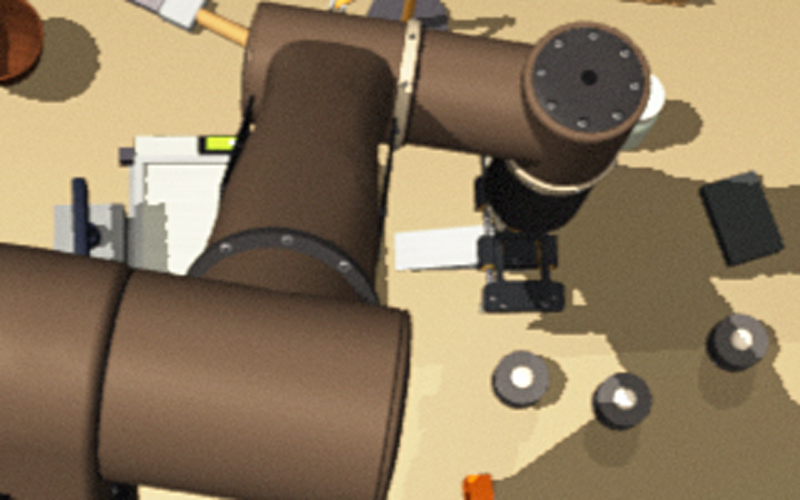

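View pics/s3.png

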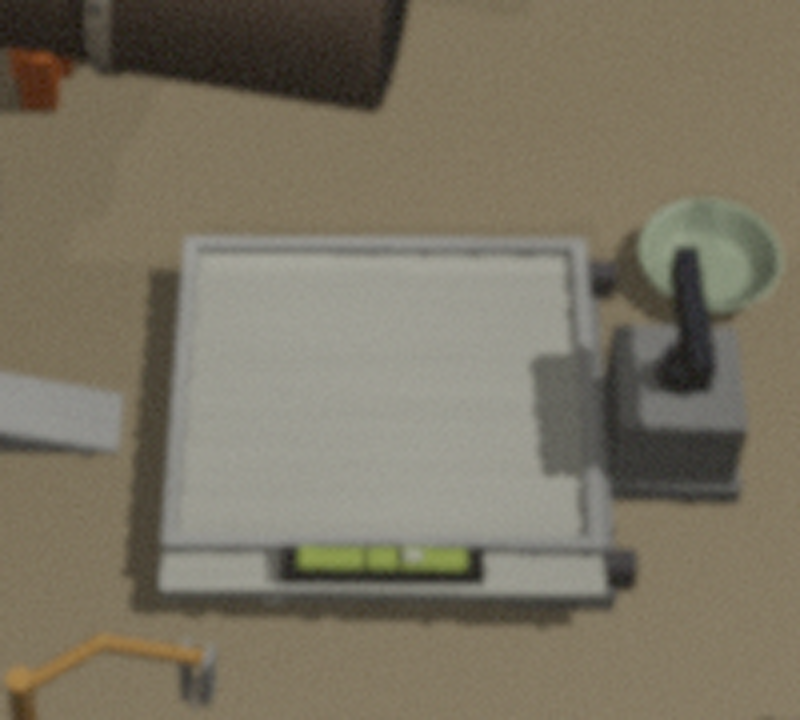

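Request:
servo_tool(steps=[[2,-3,0,0,0],[2,-2,0,0,0],[2,-1,0,0,0],[2,-1,0,0,0],[2,-0.5,0,0,0],[2,0,0,0,0]])

```text
time_s: 7.22
tcp_pos: [0.5918, -0.1469, 0.0201]
eef_rot: [179.9, 0.0, -82.9]
contact_force: [0.1, -1.0, -7.3]
gripper_width: 0.0241
```

```bash
python3 - <<'E'
from h import *
s=st(); 
snap("scene","s4",(270,320,390,360),6)
snap("scene","s4b",(210,250,410,360),4)
E
```

```text
t 7.22 tcp [ 0.5918 -0.1469  0.0201] rot [ 1.7995e+02  1.0000e-02 -8.2900e+01] F [ 0.1 -1.  -7.3] w 0.0241 j [  4.4  26.1 -21.2  -0.  -42.7   2.7]
```

View pics/s4.png

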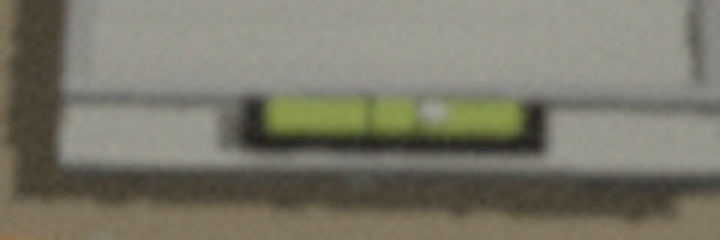

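View pics/s4b.png

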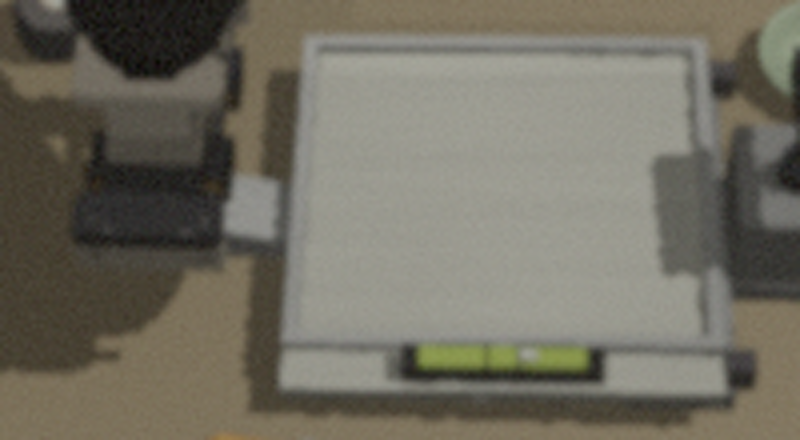

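Request:
servo_tool(steps=[[2,-0.7,0,0,0],[2,-0.7,0,0,0],[2,-0.7,0,0,0],[2,-0.7,0,0,0],[2,0,0,0,0]])

```text
time_s: 7.95
tcp_pos: [0.5883, -0.1191, 0.0203]
eef_rot: [180.0, 0.0, -82.9]
contact_force: [-0.6, 0.2, -7.3]
gripper_width: 0.0237
```

```bash
python3 - <<'E'
from h import *
s=st(); 
snap("scene","s5",(270,320,390,360),6)
E
```

```text
t 7.95 tcp [ 0.5883 -0.1191  0.0203] rot [ 1.7995e+02  2.0000e-02 -8.2900e+01] F [-0.6  0.2 -7.3] w 0.0237 j [  7.2  25.4 -22.5  -0.  -42.2  -0.1]
```

View pics/s5.png

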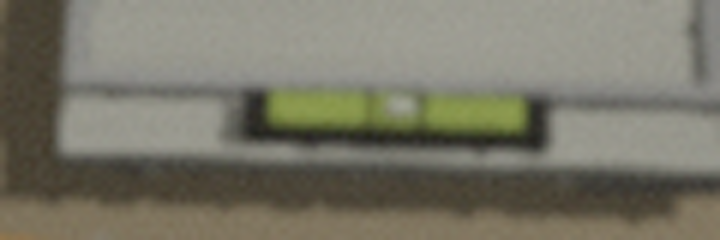

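Request:
servo_tool(steps=[[2,-0.4,0,0,0],[2,0,0,0,0],[5,0,0,0,0],[5,0,0,0,0],[5,0,0,0,0]])

```text
time_s: 8.62
tcp_pos: [0.5889, -0.115, 0.0212]
eef_rot: [-179.9, 0.0, -82.9]
contact_force: [0.6, 0.0, -0.5]
gripper_width: 0.0469
```

```bash
cat >> h.py <<'E'
def bub():
    im=r.capture("scene")[320:360,270:390]
    o=cv2.resize(im,None,fx=6,fy=6,interpolation=cv2.INTER_CUBIC)
    h=cv2.cvtColor(o,cv2.COLOR_RGB2HSV)
    g=((h[...,0]>25)&(h[...,0]<50)&(h[...,1]>90)).astype(np.uint8)
    ys,xs=np.where(g); y0,y1=int(np.percentile(ys,25)),int(np.percentile(ys,75))
    row=o[y0:y1].mean(0); l=row.mean(1); bl=row[:,2]
    return np.arange(len(l)),l,bl,(xs.min(),xs.max(),y0,y1),o
E
python3 - <<'E'
from h import *
s=st(); 
x,l,bl,e,o=bub(); cv2.imwrite("pics/s6.png",o[:,:,::-1]); print(e)
for k in range(340,470,6): print(k,l[k].round(),bl[k].round())
E
```

```text
t 8.62 tcp [ 0.5889 -0.115   0.0212] rot [-179.92    0.    -82.89] F [ 0.6  0.  -0.5] w 0.0469 j [  7.6  25.3 -22.6  -0.  -42.1  -0.5]
(np.int64(263), np.int64(530), 106, 124)
340 116.0 74.0
346 117.0 75.0
352 116.0 74.0
358 115.0 72.0
364 106.0 67.0
370 95.0 63.0
376 101.0 68.0
382 110.0 80.0
388 120.0 97.0
394 127.0 107.0
400 128.0 108.0
406 129.0 107.0
412 119.0 95.0
418 103.0 75.0
424 97.0 63.0
430 110.0 72.0
436 117.0 75.0
442 117.0 74.0
448 119.0 77.0
454 119.0 76.0
460 119.0 76.0
466 118.0 76.0
```

View pics/s6.png

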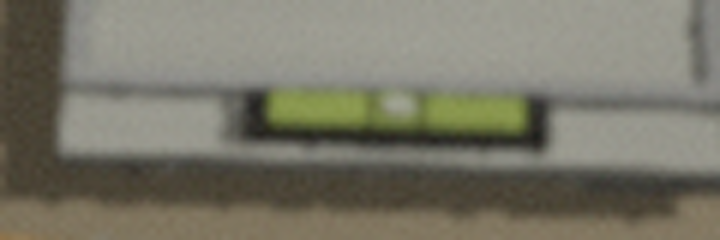

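Request:
servo_tool(steps=[[5,0,0,-5,0],[5,0,0,-5,0],[5,-4,-3,-3,0],[5,-5,-3,0,0],[5,-5,-3,0,0],[5,-5,-1,0,0],[5,0,0,0,0],[5,0,0,0,0]])

```text
time_s: 9.68
tcp_pos: [0.6638, 0.0859, 0.1504]
eef_rot: [180.0, -0.0, -82.8]
contact_force: [-0.6, -1.6, -0.2]
gripper_width: 0.0501
```

```bash
python3 - <<'E'
from h import *
s=st(); snap("wrist","w7")
x,l,bl,e,o=bub(); cv2.imwrite("pics/s7.png",o[:,:,::-1])
print(l[340:470:6].round())
E
```

```text
t 9.68 tcp [0.6638 0.0859 0.1504] rot [179.98  -0.   -82.85] F [-0.6 -1.6 -0.2] w 0.0501 j [ 24.   23.   -5.8  -0.  -61.1 -16.9]
[119. 118. 120. 117. 109.  96. 103. 116. 124. 129. 131. 130. 122. 107.
  99. 111. 120. 122. 123. 123. 122. 123.]
```

View pics/w7.png

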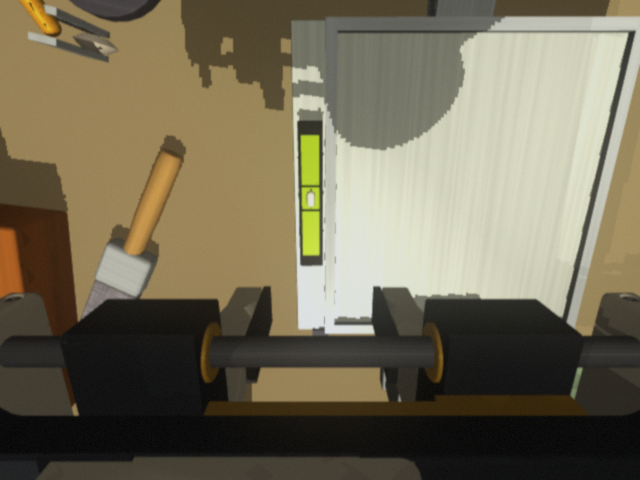

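```bash
python3 - <<'E'
from h import *
im,P=snap("wrist","w8",(285,160,345,240),8)
for v in range(180,218): print(v,im[v,306:316].mean(0).astype(int),end=' | ')
c=[onz("wrist",p,.032,P) for p in[(328,20),(640,24)]]; print(c)
E
```

```text
180 [183 210  48] | 181 [183 210  49] | 182 [184 211  49] | 183 [184 211  50] | 184 [184 211  49] | 185 [175 202  48] | 186 [139 160  46] | 187 [ 90 100  44] | 188 [102 115  46] | 189 [149 172  48] | 190 [172 198  50] | 191 [172 197  52] | 192 [166 186  64] | 193 [162 174  83] | 194 [170 175 108] | 195 [186 190 133] | 196 [196 201 151] | 197 [200 206 158] | 198 [201 206 159] | 199 [202 208 159] | 200 [203 209 160] | 201 [203 209 160] | 202 [204 209 160] | 203 [203 209 160] | 204 [203 210 160] | 205 [204 212 157] | 206 [204 215 148] | 207 [198 213 121] | 208 [188 209  84] | 209 [176 200  59] | 210 [140 161  50] | 211 [ 90 100  46] | 212 [105 119  49] | 213 [157 179  55] | 214 [185 210  55] | 215 [192 218  56] | 216 [192 218  56] | 217 [193 218  56] | [array([ 0.67927941, -0.06856756,  0.032     ]), array([ 0.46550371, -0.09251064,  0.032     ])]
```

View pics/w8.png

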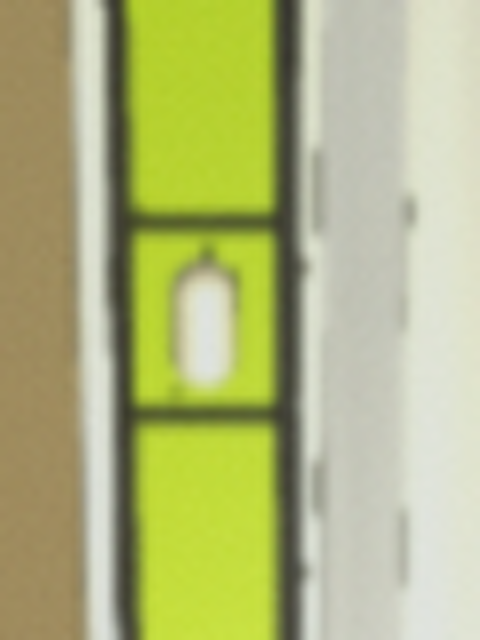

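The wedge holds the table level after release. In the wrist view the lines are at rows 187.4 and 211.4 and the bubble spans 194.5 to 207.5, so the offset is +1.2 mm. That is inside the 3 mm limit. Next, the pucks.

```bash
cat >> h.py <<'E'
def stones(n="wrist",z=.039):
    P=campose(n); im=r.capture(n); h=cv2.cvtColor(im,cv2.COLOR_RGB2HSV)
    m=((h[...,1]<60)&(h[...,2]>170)).astype(np.uint8)
    c,_=cv2.findContours(m,cv2.RETR_EXTERNAL,cv2.CHAIN_APPROX_NONE); out=[]
    for q in c:
        a=cv2.contourArea(q)
        if a<12 or a>2500: continue
        (u,v),rad=cv2.minEnclosingCircle(q)
        if a/(np.pi*rad*rad)<.5: continue
        ring=np.zeros_like(m); cv2.circle(ring,(int(u),int(v)),int(rad*1.9+1),1,max(1,int(rad*.5)))
        px=im[ring>0]
        if np.median(px.max(1))>130: continue
        out.append((round(u),round(v),round(rad,1),onz(n,(u,v),z,P).round(4)))
    return out,im
Cc=np.array([.5696,.037]); TY=np.radians(6.9)
def T(x,y): return Cc+np.array([np.cos(TY)*x-np.sin(TY)*y, np.sin(TY)*x+np.cos(TY)*y])
E
python3 - <<'E'
from h import *
print(stones("top")[0])
go([.46,-.25,.15],-83)
E
```

```text
[(450, 259, 3.8, array([ 0.4486, -0.3563,  0.039 ])), (409, 250, 3.6, array([ 0.4593, -0.2515,  0.039 ])), (496, 235, 4.5, array([ 0.5229, -0.4686,  0.039 ])), (15, 158, 10.6, array([0.595 , 0.7873, 0.039 ]))]
shift cm [30.71 24.33  0.07] spin 0.03
```

Request:
servo_tool(steps=[[8,4.4,3.5,0,0],[8,4.4,3.5,0,0],[8,4.4,3.5,0,0],[8,4.4,3.5,0,0],[8,4.4,3.5,0,0],[8,4.4,3.5,0,0],[8,2.0,3.0,0,0],[8,0,0,0,0]])

```text
time_s: 10.88
tcp_pos: [0.4587, -0.2278, 0.1509]
eef_rot: [-180.0, 0.0, -83.1]
contact_force: [0.7, 1.3, 0.1]
gripper_width: 0.0796
```

```bash
python3 - <<'E'
from h import *
s=st(); o,im=stones("wrist"); cv2.imwrite("pics/w9.png",im[:,:,::-1])
for q in o:
    print(q); go([q[3][0],q[3][1],.006],-83)
E
```

```text
t 10.88 tcp [ 0.4587 -0.2278  0.1509] rot [-179.98    0.    -83.14] F [0.7 1.3 0.1] w 0.0796 j [ -4.4   9.  -25.8  -0.  -55.3  11.3]
(322, 210, 13.6, array([ 0.4617, -0.2499,  0.039 ]))
shift cm [ 2.27  0.12 14.51] spin -0.07
(356, 69, 15.2, array([ 0.4504, -0.3523,  0.039 ]))
shift cm [12.3   2.48 14.51] spin -0.07
```

View pics/w9.png

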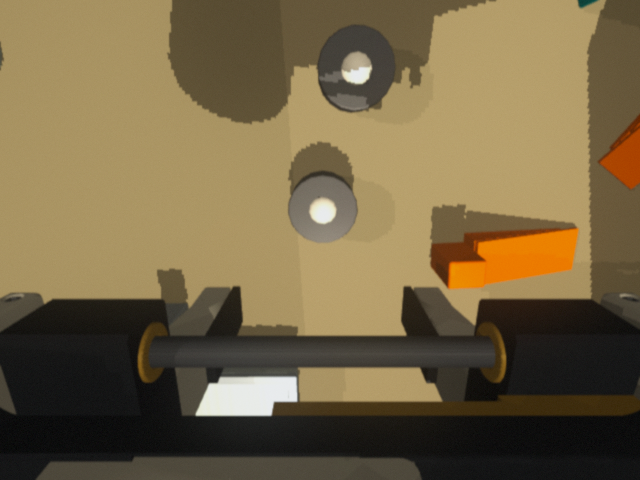

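Request:
servo_tool(steps=[[8,2.3,0.1,2.5,0],[8,0,0,4,0],[8,0,0,4,0],[8,0,0,4,0],[5,0,0,0,0],[5,0,0,0,0],[5,0,0,0,0],[5,0,0,0,0]], squeeze=20)

```text
time_s: 11.92
tcp_pos: [0.4635, -0.2488, 0.0069]
eef_rot: [-179.9, -0.0, -82.9]
contact_force: [-1.2, 2.3, 5.9]
gripper_width: 0.0557
```

```bash
python3 - <<'E'
from h import *
s=st(); p=s['tcp_pos']; 
go([p[0],p[1],.12],-83.1)
for x,y in((-.06,.05),(.03,.05),(-.06,-.05),(.03,-.05)): print(T(x,y).round(4)); go([*T(x,y),.12],-83.1,[p[0],p[1],.12],-83.1)
E
```

```text
t 11.93 tcp [ 0.4635 -0.2488  0.0069] rot [-1.7988e+02 -3.0000e-02 -8.2890e+01] F [-1.2  2.3  5.9] w 0.0557 j [ -6.8  21.1 -32.9   0.  -35.9  13.9]
shift cm [ 1.000e-02 -2.000e-02 -1.131e+01] spin 0.21
[0.504  0.0794]
shift cm [-32.1   -7.96  -0.  ] spin 0.0
[0.5934 0.0902]
shift cm [-32.1  -16.96  -0.  ] spin 0.0
[ 0.516  -0.0198]
shift cm [-22.1   -7.96  -0.  ] spin 0.0
[ 0.6054 -0.009 ]
shift cm [-22.1  -16.96  -0.  ] spin 0.0
```

Request:
servo_tool(steps=[[5,0,0,-5,0],[5,-1,0,-5,0],[5,-5,-1.3,0,0],[5,-5,-1.3,0,0],[5,-5.5,-1.3,0,0],[5,-5.5,-1.4,0,0],[5,-5.5,-1.4,0,0],[5,-4.6,-1.3,0,0]])

```text
time_s: 12.92
tcp_pos: [0.5025, 0.0818, 0.1063]
eef_rot: [-179.9, 0.0, -82.9]
contact_force: [0.4, -0.8, -1.3]
gripper_width: 0.0555
```

Request:
servo_tool(steps=[[5,0,0,3,0],[5,0,0,1.5,0],[5,0,0,0,0]])

```text
time_s: 13.3
tcp_pos: [0.5016, 0.0788, 0.0598]
eef_rot: [179.9, -0.1, -82.9]
contact_force: [0.4, 0.3, -1.5]
gripper_width: 0.0554
```

```bash
python3 - <<'E'
from h import *
s=st(); p=s['tcp_pos']; 
go([*T(-.06,.05),.05],-83.1)
snap("scene","s10",(240,220,440,370),4)
E
```

```text
t 13.3 tcp [0.5016 0.0788 0.0598] rot [ 1.7986e+02 -6.0000e-02 -8.2930e+01] F [ 0.4  0.3 -1.5] w 0.0554 j [ 31.1  15.2 -32.3  -0.  -42.7 -24. ]
shift cm [-0.04 -0.26  0.98] spin 0.17
```

View pics/s10.png

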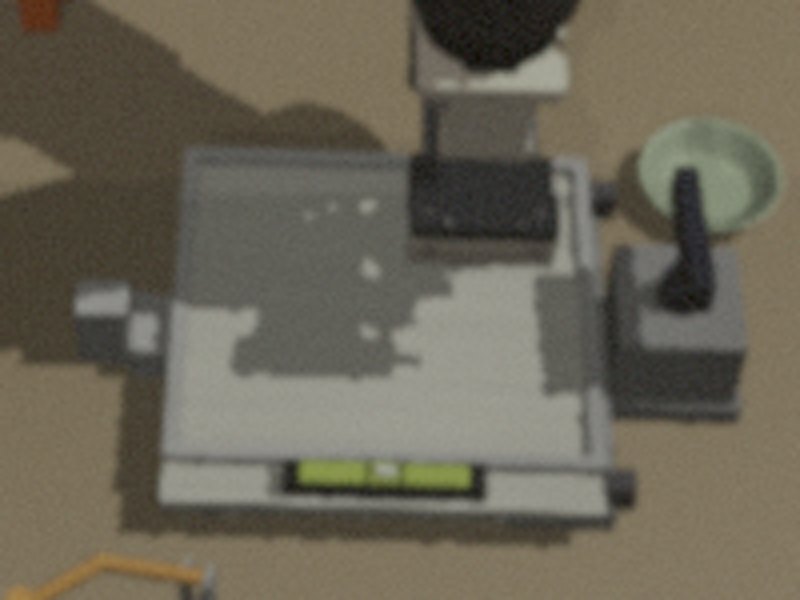

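Request:
servo_tool(steps=[[5,0,-0.2,1.0,0],[5,0,0,0.3,0],[5,0,0,0,0]])

```text
time_s: 13.72
tcp_pos: [0.5044, 0.0796, 0.0474]
eef_rot: [180.0, -0.0, -82.9]
contact_force: [0.2, 0.5, -2.2]
gripper_width: 0.0559
```

Request:
servo_tool(steps=[[5,0,0,0.2,0],[5,0,0,0,0]])

```text
time_s: 13.98
tcp_pos: [0.5045, 0.0799, 0.0456]
eef_rot: [-180.0, 0.0, -82.9]
contact_force: [0.3, -0.5, -0.8]
gripper_width: 0.0555
```

Request:
servo_tool(steps=[[5,0,0,0.2,0],[5,0,0,0,0]])

```text
time_s: 14.22
tcp_pos: [0.5044, 0.0799, 0.0434]
eef_rot: [180.0, -0.0, -82.9]
contact_force: [-1.1, -0.1, -1.6]
gripper_width: 0.0557
```

Request:
servo_tool(steps=[[5,0,0,0.15,0],[5,0,0,0,0]])

```text
time_s: 14.48
tcp_pos: [0.5045, 0.0799, 0.042]
eef_rot: [180.0, -0.0, -82.9]
contact_force: [-0.6, -1.1, -1.4]
gripper_width: 0.0556
```

Request:
servo_tool(steps=[[5,0,0,0.1,0],[5,0,0,0,0]])

```text
time_s: 14.72
tcp_pos: [0.5045, 0.0799, 0.0418]
eef_rot: [-180.0, -0.0, -82.9]
contact_force: [-3.8, -0.7, 7.1]
gripper_width: 0.0555
```

Request:
servo_tool(steps=[[6.6,0,0,0,0],[6.6,0,0,0,0],[6.6,0,0,0,0],[6.6,0,0,-5,0],[6.6,0,0,-5,0],[8,0,0,0,0]])

```text
time_s: 15.48
tcp_pos: [0.5069, 0.081, 0.1451]
eef_rot: [-179.6, 0.1, -82.9]
contact_force: [0.7, 0.0, -0.2]
gripper_width: 0.0713
```

```bash
python3 - <<'E'
from h import *
s=st(); snap("wrist","w11")
snap("scene","s11",(240,220,440,370),4)
print(stones("top")[0])
go([.449,-.334,.14],-83)
E
```

```text
t 15.47 tcp [0.5069 0.081  0.1451] rot [-1.7958e+02  1.3000e-01 -8.2850e+01] F [ 0.7  0.  -0.2] w 0.0713 j [ 31.1   9.2 -26.4   0.1 -54.  -24. ]
[(450, 259, 4.5, array([ 0.4488, -0.3545,  0.039 ])), (496, 235, 4.4, array([ 0.5226, -0.4687,  0.039 ])), (354, 194, 2.9, array([ 0.5935, -0.0983,  0.039 ])), (14, 158, 10.3, array([0.5949, 0.7886, 0.039 ]))]
shift cm [40.38 10.56  0.06] spin 0.09
```

View pics/s11.png

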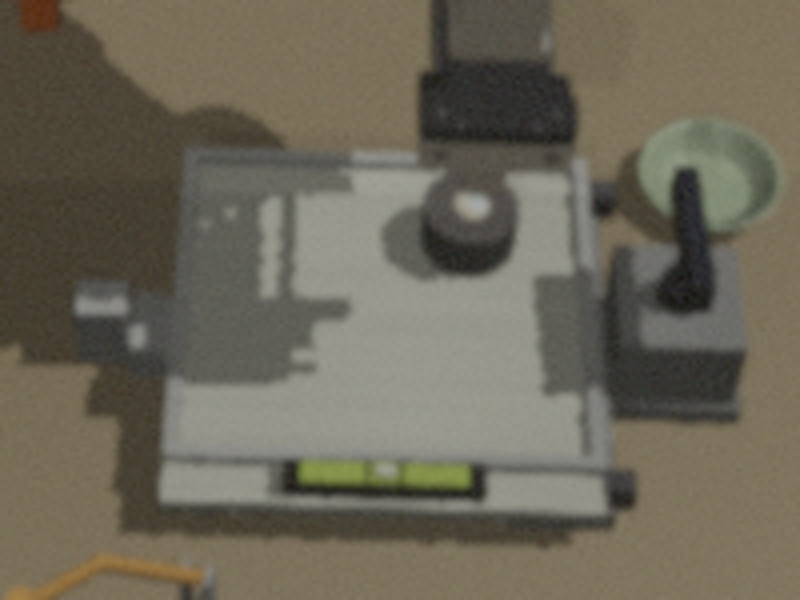

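Puck A stands flat inside the rim, around (470,225) in the crop, with the bubble still centred. Next is puck B at (.449,-.355).

Request:
servo_tool(steps=[[8,5.7,1.5,0,0],[8,5.7,1.5,0,0],[8,5.7,1.5,0,0],[8,5.7,1.5,0,0],[8,5.7,1.5,0,0],[8,5.7,1.5,0,0],[8,5.8,1.5,0,0],[8,0,0,0,0]])

```text
time_s: 16.62
tcp_pos: [0.4477, -0.3331, 0.1388]
eef_rot: [179.8, 0.1, -83.2]
contact_force: [-0.8, 1.1, -1.0]
gripper_width: 0.0799
```

```bash
python3 - <<'E'
from h import *
s=st(); o,im=stones("wrist"); cv2.imwrite("pics/w12.png",im[:,:,::-1])
for q in o:
    print(q); go([q[3][0],q[3][1],.006],-83)
E
```

```text
t 16.62 tcp [ 0.4477 -0.3331  0.1388] rot [ 1.7979e+02  8.0000e-02 -8.3200e+01] F [-0.8  1.1 -1. ] w 0.0799 j [-16.5  14.  -21.    0.  -55.2  23.3]
(322, 215, 14.2, array([ 0.4502, -0.3545,  0.039 ]))
shift cm [2.340e+00 1.000e-02 1.329e+01] spin -0.13
(231, 26, 11.5, array([ 0.5231, -0.4709,  0.039 ]))
shift cm [14.77 -5.83 13.25] spin -0.13
```

View pics/w12.png

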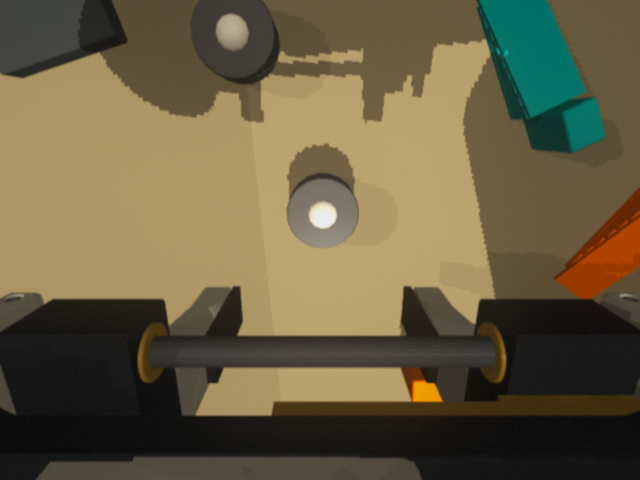

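Request:
servo_tool(steps=[[8,2.3,0,2.2,0],[8,0,0,4,0],[8,0,0,4,0],[8,0,0,3,0],[5,0,0,0,0],[5,0,0,0,0],[5,0,0,0,0],[5,0,0,0,0]])

```text
time_s: 17.68
tcp_pos: [0.4534, -0.3529, 0.0104]
eef_rot: [-179.9, -0.1, -82.9]
contact_force: [0.7, 3.1, 5.9]
gripper_width: 0.0557
```

```bash
python3 - <<'E'
from h import *
s=st(); p=s['tcp_pos']
go([*T(.03,.05),.11],-83.1)
E
```

```text
t 17.68 tcp [ 0.4534 -0.3529  0.0104] rot [-1.7988e+02 -5.0000e-02 -8.2890e+01] F [0.7 3.1 5.9] w 0.0557 j [-18.4  24.3 -26.4  -0.  -39.2  25.5]
shift cm [-42.23 -19.39  -9.96] spin 0.21
```

Request:
servo_tool(steps=[[5,0,0,-5,0],[5,-1.2,-0.4,-5,0],[5,-5.4,-2.5,0,0],[5,-5.4,-2.5,0,0],[5,-5.5,-2.5,0,0],[5,-5.5,-2.5,0,0],[5,-5.5,-2.5,0,0],[5,-5.5,-2.5,0,0]])

```text
time_s: 18.68
tcp_pos: [0.5638, 0.0056, 0.1099]
eef_rot: [-179.9, 0.0, -82.9]
contact_force: [0.8, -0.9, -0.6]
gripper_width: 0.0559
```

Request:
servo_tool(steps=[[5,-5.4,-2.5,0,0],[5,-2.5,-1.3,2,0],[5,0,0,2,0],[5,0,0,0,0]])

```text
time_s: 19.18
tcp_pos: [0.5901, 0.0866, 0.0679]
eef_rot: [179.8, -0.0, -82.9]
contact_force: [0.0, 0.3, -1.4]
gripper_width: 0.0553
```

```bash
python3 - <<'E'
from h import *
s=st()
go([*T(.03,.05),.0454],-83.1)
E
```

```text
t 19.18 tcp [0.5901 0.0866 0.0679] rot [ 1.7984e+02 -4.0000e-02 -8.2880e+01] F [ 0.   0.3 -1.4] w 0.0553 j [ 27.1  21.7 -20.5  -0.  -47.9 -20. ]
shift cm [-0.32 -0.38  2.25] spin 0.22
```

Request:
servo_tool(steps=[[5,0,0,1.2,0],[5,0,0,0.5,0],[5,0,0,0,0]])

```text
time_s: 19.55
tcp_pos: [0.5912, 0.0863, 0.052]
eef_rot: [180.0, -0.0, -82.9]
contact_force: [0.4, 0.0, -1.8]
gripper_width: 0.0558
```

Request:
servo_tool(steps=[[5,0,0,0.2,0],[5,0,0,0,0]])

```text
time_s: 19.8
tcp_pos: [0.5914, 0.0867, 0.0502]
eef_rot: [-180.0, 0.0, -82.9]
contact_force: [-0.3, 0.1, -0.5]
gripper_width: 0.0556
```

Request:
servo_tool(steps=[[5,0,0,0.35,0],[5,0,0,0,0]])

```text
time_s: 20.05
tcp_pos: [0.5911, 0.0867, 0.0463]
eef_rot: [180.0, -0.0, -82.9]
contact_force: [-0.2, -0.5, -0.9]
gripper_width: 0.0559
```

Request:
servo_tool(steps=[[5,0,0,0.15,0],[5,0,0,0,0]])

```text
time_s: 20.3
tcp_pos: [0.5914, 0.0867, 0.0453]
eef_rot: [-180.0, -0.0, -82.9]
contact_force: [-0.4, -0.2, 1.2]
gripper_width: 0.0556
```

Request:
servo_tool(steps=[[6.6,0,0,0.05,0],[6.6,0,0,0,0],[6.6,0,0,0,0],[6.6,0,0,-5,0],[6.6,0,0,-5,0],[8,0,0,0,0]])

```text
time_s: 21.05
tcp_pos: [0.594, 0.0876, 0.1492]
eef_rot: [-179.5, 0.1, -82.9]
contact_force: [1.3, 0.1, 0.2]
gripper_width: 0.0714
```

```bash
python3 - <<'E'
from h import *
s=st(); 
snap("scene","s13",(240,220,440,370),4)
print(stones("top")[0])
go([.523,-.447,.15],-83)
E
```

```text
t 21.05 tcp [0.594  0.0876 0.1492] rot [-1.7954e+02  1.0000e-01 -8.2860e+01] F [1.3 0.1 0.2] w 0.0714 j [ 27.1  16.8 -15.5   0.1 -57.2 -20. ]
[(496, 235, 4.4, array([ 0.5224, -0.4686,  0.039 ])), (15, 158, 10.6, array([0.595 , 0.7873, 0.039 ]))]
shift cm [52.13 13.38 -0.55] spin 0.09
```

View pics/s13.png

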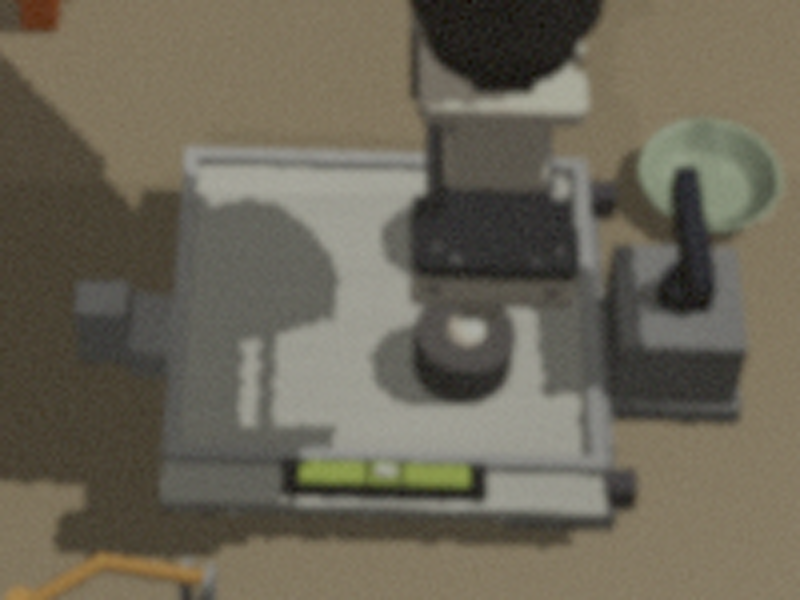

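Puck B is down flat. Next is puck C.

Request:
servo_tool(steps=[[8,5.8,1.5,0,0],[8,5.8,1.5,0,0],[8,5.8,1.5,0,0],[8,5.8,1.5,0,0],[8,5.8,1.5,0,0],[8,5.8,1.5,0,0],[8,5.8,1.5,0,0],[8,5.8,1.5,0,0]])

```text
time_s: 22.15
tcp_pos: [0.5284, -0.3901, 0.1428]
eef_rot: [179.9, 0.1, -82.9]
contact_force: [1.2, -0.0, 0.3]
gripper_width: 0.08
```

Request:
servo_tool(steps=[[8,5.7,1.4,0,0],[8,0,0,0,0],[8,0,0,0,0]])

```text
time_s: 22.52
tcp_pos: [0.5218, -0.4467, 0.1426]
eef_rot: [179.9, 0.1, -83.0]
contact_force: [0.0, 0.5, -0.7]
gripper_width: 0.08
```

```bash
python3 - <<'E'
from h import *
s=st(); o,im=stones("wrist"); cv2.imwrite("pics/w14.png",im[:,:,::-1])
for q in o:
    print(q); go([q[3][0],q[3][1],.006],-83)
E
```

```text
t 22.52 tcp [ 0.5218 -0.4467  0.1426] rot [ 1.7987e+02  1.1000e-01 -8.2970e+01] F [ 0.   0.5 -0.7] w 0.08 j [-24.4  25.   -3.8  -0.  -61.4  31.4]
```

View pics/w14.png

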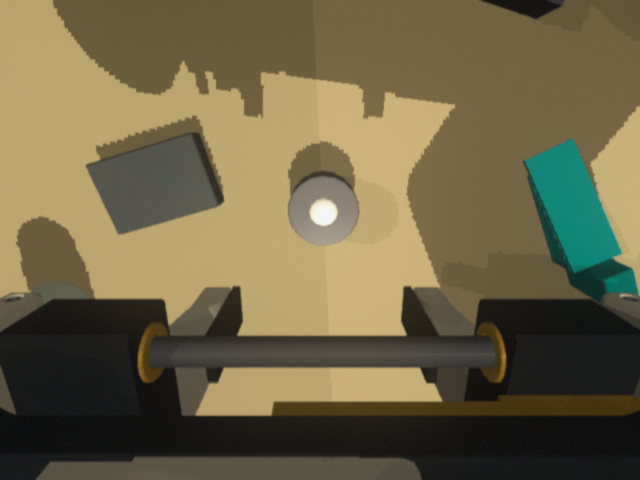

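Request:
servo_tool(steps=[[8,2.3,0.1,2.6,0],[8,0,0,4,0],[8,0,0,4,0],[8,0,0,3,0],[5,0,0,0,0],[5,0,0,0,0],[5,0,0,0,0],[5,0,0,0,0]])

```text
time_s: 23.58
tcp_pos: [0.5257, -0.47, 0.0106]
eef_rot: [-179.9, -0.1, -82.9]
contact_force: [0.2, 3.1, 6.6]
gripper_width: 0.0556
```

```bash
python3 - <<'E'
from h import *
s=st(); p=s['tcp_pos']
go([*T(-.06,-.05),.11],-83.1)
E
```

```text
t 23.57 tcp [ 0.5257 -0.47    0.0106] rot [-1.7986e+02 -9.0000e-02 -8.2870e+01] F [0.2 3.1 6.6] w 0.0556 j [-26.   33.7  -8.4   0.  -47.7  33.1]
shift cm [-44.78  -4.65 -10.01] spin 0.23
```

Request:
servo_tool(steps=[[5,0,0,-5,0],[5,-1,0,-5,0],[5,-5.5,-0.6,0,0],[5,-5.5,-0.6,0,0],[5,-5.5,-0.6,0,0],[5,-5.5,-0.6,0,0],[5,-5.5,-0.6,0,0],[5,-5.5,-0.6,0,0]])

```text
time_s: 24.58
tcp_pos: [0.5182, -0.1263, 0.1092]
eef_rot: [-179.9, 0.0, -82.9]
contact_force: [1.5, 0.6, -1.5]
gripper_width: 0.0557
```

Request:
servo_tool(steps=[[5,-5.5,-0.5,0,0],[5,-5,-0.5,0,0],[5,0,0,2,0],[5,0,0,2,0],[5,0,0,0,0]])

```text
time_s: 25.2
tcp_pos: [0.5142, -0.0227, 0.0679]
eef_rot: [179.9, -0.0, -82.9]
contact_force: [-0.1, -0.6, -0.4]
gripper_width: 0.0557
```

```bash
python3 - <<'E'
from h import *
s=st()
go([*T(-.06,-.05),.0456],-83.1)
E
```

```text
t 25.2 tcp [ 0.5142 -0.0227  0.0679] rot [ 1.7988e+02 -1.0000e-02 -8.2900e+01] F [-0.1 -0.6 -0.4] w 0.0557 j [ 19.3  15.1 -30.9  -0.  -44.1 -12.2]
shift cm [-0.26 -0.22  2.22] spin 0.2
```

```bash
python3 - <<'E'
from h import *
st()
E
```

```text
t 25.2 tcp [ 0.5142 -0.0227  0.0679] rot [ 1.7988e+02 -1.0000e-02 -8.2900e+01] F [-0.1 -0.6 -0.4] w 0.0557 j [ 19.3  15.1 -30.9  -0.  -44.1 -12.2]
```

Request:
servo_tool(steps=[[5,0,0,1.2,0],[5,0,0,0.6,0],[5,0,0,0,0]])

```text
time_s: 25.58
tcp_pos: [0.515, -0.0228, 0.0502]
eef_rot: [180.0, -0.0, -82.9]
contact_force: [0.0, -0.2, -0.5]
gripper_width: 0.0557
```

Request:
servo_tool(steps=[[5,0,0,0.3,0],[5,0,0,0,0]])

```text
time_s: 25.82
tcp_pos: [0.5152, -0.0226, 0.0475]
eef_rot: [180.0, 0.0, -82.9]
contact_force: [0.4, 0.7, -1.7]
gripper_width: 0.0554
```

Request:
servo_tool(steps=[[5,0,0,0.15,0],[5,0,0,0,0]])

```text
time_s: 26.08
tcp_pos: [0.5153, -0.0225, 0.0461]
eef_rot: [-180.0, -0.0, -82.9]
contact_force: [-0.3, -0.5, -0.2]
gripper_width: 0.0557
```

Request:
servo_tool(steps=[[5,0,0,0.1,0],[5,0,0,0,0]])

```text
time_s: 26.32
tcp_pos: [0.5153, -0.0225, 0.0453]
eef_rot: [-180.0, -0.0, -82.9]
contact_force: [-1.5, 1.5, 1.3]
gripper_width: 0.0558
```

Request:
servo_tool(steps=[[6.6,0,0,0.05,0],[6.6,0,0,0,0],[6.6,0,0,0,0],[6.6,0,0,-5,0],[6.6,0,0,-5,0],[8,0,0,-5,0],[8,0,0,0,0]])

```text
time_s: 27.2
tcp_pos: [0.5177, -0.0221, 0.1989]
eef_rot: [-179.5, 0.0, -82.9]
contact_force: [-0.3, 1.0, -0.4]
gripper_width: 0.0779
```

```bash
python3 - <<'E'
from h import *
s=st()
go([.548,.395,.2],-83)
print(stones("top")[0])
E
```

```text
t 27.2 tcp [ 0.5177 -0.0221  0.1989] rot [-1.7953e+02  4.0000e-02 -8.2870e+01] F [-0.3  1.  -0.4] w 0.0779 j [ 19.3   6.7 -21.6   0.1 -61.3 -12.2]
shift cm [-4.101e+01 -8.190e+00 -1.000e-02] spin 0.13
[(170, 191, 3.9, array([0.5491, 0.3717, 0.039 ])), (282, 184, 4.2, array([0.6006, 0.0877, 0.039 ])), (14, 158, 10.3, array([0.5949, 0.7886, 0.039 ]))]
```

Request:
servo_tool(steps=[[8,-5.8,-1.2,0,0],[8,-5.8,-1.2,0,0],[8,-5.8,-1.2,0,0],[8,-5.8,-1.2,0,0],[8,-5.8,-1.2,0,0],[8,-5.8,-1.2,0,0],[8,-5.8,-1.1,0,0],[8,0,0,0,0]])

```text
time_s: 28.25
tcp_pos: [0.5464, 0.3938, 0.1912]
eef_rot: [179.8, -0.1, -82.7]
contact_force: [-0.4, -0.6, -0.8]
gripper_width: 0.08
```

Request:
servo_tool(steps=[[8,0,0,3,0],[8,0,0,3,0],[8,0,0,0,0]])

```text
time_s: 28.62
tcp_pos: [0.5457, 0.3884, 0.1308]
eef_rot: [179.7, -0.3, -82.9]
contact_force: [-0.2, -0.3, 0.6]
gripper_width: 0.0801
```

```bash
python3 - <<'E'
from h import *
s=st(); o,im=stones("wrist"); cv2.imwrite("pics/w16.png",im[:,:,::-1])
for q in o:
    print(q); go([q[3][0],q[3][1],.006],-83)
snap("scene","s16",(240,180,540,380),2.6)
E
```

```text
t 28.62 tcp [0.5457 0.3884 0.1308] rot [179.68  -0.25 -82.94] F [-0.2 -0.3  0.6] w 0.0801 j [ 52.1  24.2  -6.7  -0.1 -59.5 -45. ]
(316, 225, 14.2, array([0.5519, 0.3731, 0.039 ]))
shift cm [ 1.64 -0.34 12.71] spin 0.09
```

View pics/w16.png

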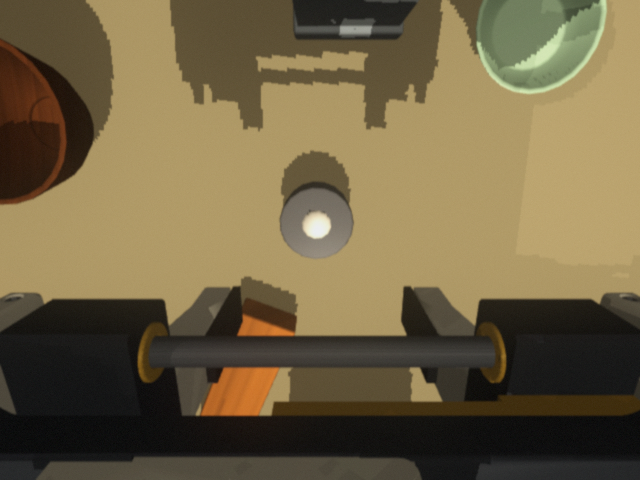

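View pics/s16.png

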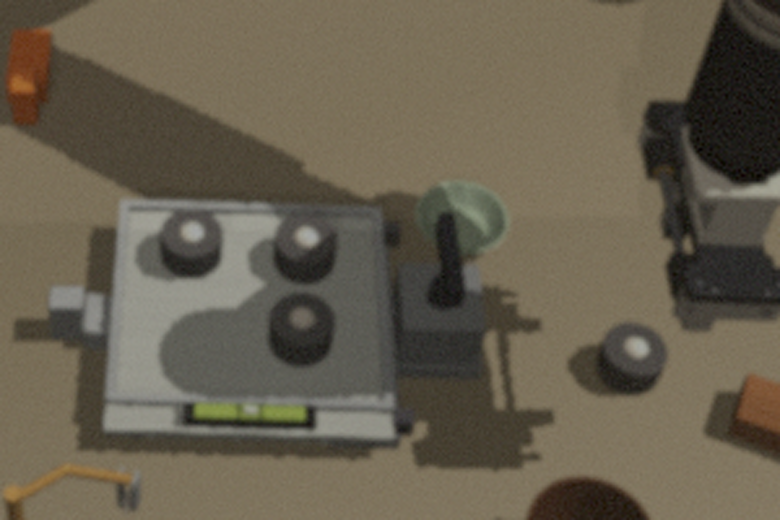

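Request:
servo_tool(steps=[[8,1.6,-0.4,2,0],[8,0,0,4,0],[8,0,0,4,0],[8,0,0,2.2,0],[5,0,0,0,0],[5,0,0,0,0],[5,0,0,0,0],[5,0,0,0,0]])

```text
time_s: 29.72
tcp_pos: [0.554, 0.376, 0.0145]
eef_rot: [-179.9, 0.1, -82.9]
contact_force: [-2.1, -0.0, 6.5]
gripper_width: 0.0555
```

```bash
python3 - <<'E'
from h import *
s=st(); p=s['tcp_pos']
go([*T(.03,-.05),.20],-83.1)
E
```

```text
t 29.73 tcp [0.554  0.376  0.0145] rot [-1.7988e+02  9.0000e-02 -8.2870e+01] F [-2.1 -0.   6.5] w 0.0555 j [ 50.8  30.8 -13.4   0.  -45.7 -43.7]
shift cm [ 38.82  -0.36 -18.62] spin 0.23
```

Request:
servo_tool(steps=[[5,0,0,-5,0],[5,0,0,-5,0],[5,0,0,-5,0],[5,0,0,-3.8,0],[5,4.9,0,0,0],[5,5.7,0,0,0],[5,5.7,-0.1,0,0],[5,5.7,-0.1,0,0]])

```text
time_s: 30.72
tcp_pos: [0.5824, 0.1555, 0.2013]
eef_rot: [-179.9, 0.0, -82.9]
contact_force: [1.0, 0.4, -1.0]
gripper_width: 0.0559
```

Request:
servo_tool(steps=[[5,5.7,-0.1,0,0],[5,5.7,-0.1,0,0],[5,5.4,0,0,0],[5,0,0,5,0],[5,0,0,5,0],[5,0,0,3,0],[5,0,0,0,0],[5,0,0,0,0]])

```text
time_s: 31.72
tcp_pos: [0.6064, -0.0091, 0.0722]
eef_rot: [-179.9, -0.0, -82.9]
contact_force: [1.4, 0.6, -0.6]
gripper_width: 0.0556
```

```bash
python3 - <<'E'
from h import *
s=st()
go([*T(.03,-.05),.0495],-83.1)
E
```

```text
t 31.73 tcp [ 0.6064 -0.0091  0.0722] rot [-1.7988e+02 -1.0000e-02 -8.2860e+01] F [ 1.4  0.6 -0.6] w 0.0556 j [ 17.6  22.1 -19.2   0.  -48.6 -10.5]
shift cm [-0.02  0.1   2.27] spin 0.24
```

Request:
servo_tool(steps=[[5,0,0,1.2,0],[5,0,0,0.7,0],[5,0,0,0,0]])

```text
time_s: 32.1
tcp_pos: [0.6049, -0.0093, 0.0511]
eef_rot: [179.9, -0.0, -82.9]
contact_force: [-0.1, -0.2, -0.6]
gripper_width: 0.0557
```

Request:
servo_tool(steps=[[5,0,0,0.2,0],[5,0,0,0,0]])

```text
time_s: 32.35
tcp_pos: [0.6053, -0.0093, 0.0496]
eef_rot: [-180.0, -0.0, -82.9]
contact_force: [0.1, -0.8, -0.4]
gripper_width: 0.0556
```

Request:
servo_tool(steps=[[5,0,0,0.1,0],[5,0,0,0,0]])

```text
time_s: 32.6
tcp_pos: [0.6055, -0.0093, 0.0491]
eef_rot: [-180.0, -0.0, -82.9]
contact_force: [-1.3, 0.5, 4.2]
gripper_width: 0.0554
```

Contact at the expected height. I release, rise clear and check everything.

Request:
servo_tool(steps=[[6.6,0,0,0,0],[6.6,0,0,0,0],[6.6,0,0,0,0],[6.6,0,0,-5,0],[6.6,0,0,-5,0],[8,0,0,-5,0],[8,-5,0,-3,0],[8,-4,0,0,0]])

```text
time_s: 33.6
tcp_pos: [0.5954, 0.0814, 0.2319]
eef_rot: [-179.7, 0.1, -82.9]
contact_force: [0.9, -0.7, -1.7]
gripper_width: 0.0799
```

```bash
python3 - <<'E'
from h import *
s=st(); snap("wrist","w18")
snap("scene","s18",(240,220,440,370),4)
print(stones("wrist",.074)[0])
e=lambda p:(np.array([[np.cos(TY),np.sin(TY)],[-np.sin(TY),np.cos(TY)]])@(p[:2]-Cc)).round(4)
for q in stones("wrist",.074)[0]: print(e(q[3]))
E
```

```text
t 33.6 tcp [0.5954 0.0814 0.2319] rot [-1.7968e+02  8.0000e-02 -8.2930e+01] F [ 0.9 -0.7 -1.7] w 0.0799 j [ 26.4  13.2  -8.9   0.  -67.5 -19.4]
[(371, 325, 13.8, array([0.5325, 0.1817, 0.074 ])), (429, 116, 13.5, array([ 0.5176, -0.02  ,  0.074 ]))]
[-0.0591 -0.0502]
```

View pics/w18.png

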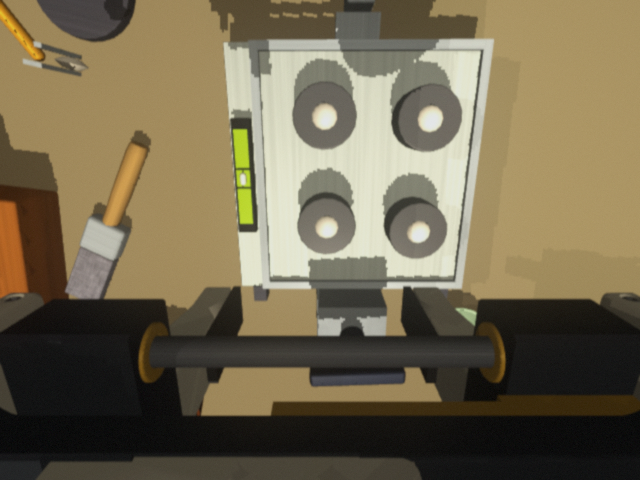

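View pics/s18.png

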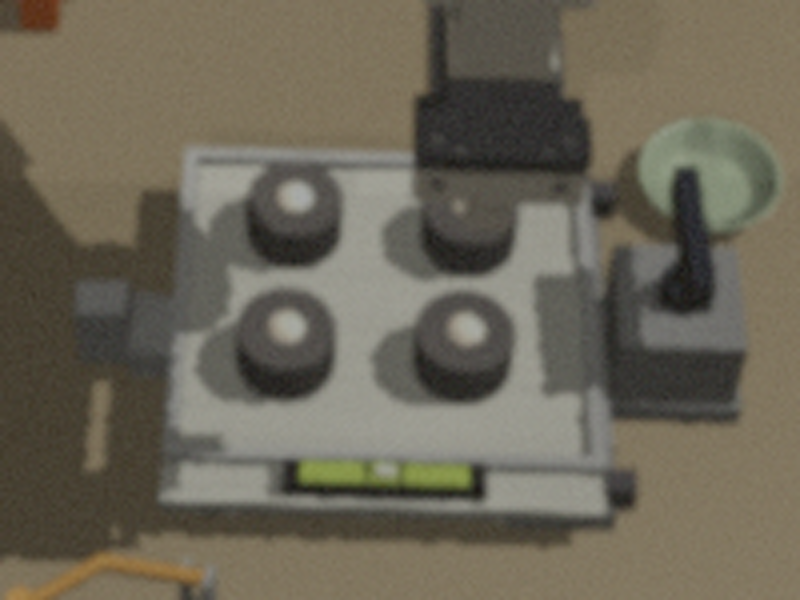

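```bash
python3 - <<'E'
from h import *
im,P=snap("wrist","w19",(225,140,265,220),7)
for v in range(160,198): print(v,im[v,240:246].mean(0).astype(int)[[0,2]],end='|')
# key bar in wrist: centre line on z=.119 & lock corners
K=[onz("wrist",p,.133,P).round(4) for p in[(311,378),(404,377)]];print(K)
E
```

```text
160 [171  44]|161 [172  45]|162 [173  45]|163 [175  45]|164 [176  43]|165 [177  43]|166 [179  45]|167 [174  44]|168 [144  43]|169 [99 41]|170 [100  41]|171 [144  45]|172 [167  45]|173 [168  52]|174 [166  64]|175 [174  83]|176 [184  98]|177 [189 105]|178 [193 110]|179 [193 112]|180 [196 116]|181 [198 118]|182 [200 121]|183 [201 121]|184 [200 116]|185 [194  96]|186 [182  70]|187 [148  49]|188 [101  43]|189 [104  43]|190 [151  46]|191 [179  46]|192 [186  47]|193 [187  49]|194 [186  48]|195 [186  46]|196 [186  46]|197 [186  45]|[array([0.5888, 0.2026, 0.133 ]), array([0.5094, 0.1917, 0.133 ])]
```

View pics/w19.png

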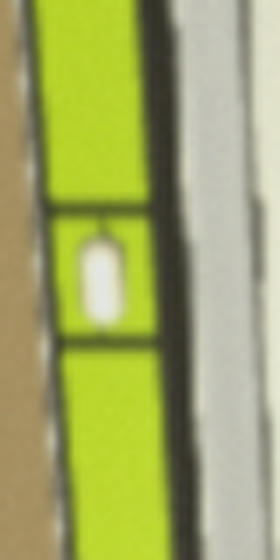

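Four pucks stand flat inside the rim and the bubble is at about +0.9 mm. Now the key: I spin to put the jaws across the bar.

Request:
servo_tool(steps=[[8,0,0,0,-10.3],[8,0,0,0,-10.3],[8,0,0,0,-10.3],[8,0,0,0,-10.3],[8,0,0,0,-10.3],[8,0,0,0,-10.3],[8,0,0,0,-10.3],[8,0,0,0,-10.3]])

```text
time_s: 34.85
tcp_pos: [0.5942, 0.0788, 0.2281]
eef_rot: [180.0, 0.0, -0.2]
contact_force: [-0.6, -0.4, 0.8]
gripper_width: 0.0802
```

Request:
servo_tool(steps=[[8,0,0,0,-8.7],[8,-3,-6,0,0],[8,-3,-6,0,0],[8,0,0,0,0],[8,0,0,0,0]])

```text
time_s: 35.48
tcp_pos: [0.523, 0.1822, 0.2285]
eef_rot: [180.0, 0.0, 8.2]
contact_force: [0.1, -0.1, 1.1]
gripper_width: 0.0799
```

```bash
python3 - <<'E'
from h import *
s=st(); go([.549,.198,.2],8.3); snap("wrist","w20"); print(proj("wrist",[.549,.198,.133]))
E
```

```text
t 35.48 tcp [0.523  0.1822 0.2285] rot [1.7998e+02 1.0000e-02 8.2200e+00] F [ 0.1 -0.1  1.1] w 0.0799 j [ 39.5   9.1 -14.6   0.  -66.3  58.7]
shift cm [ 2.8  -1.19  2.85] spin -0.08
[305.0640255  209.79287291]
```

View pics/w20.png

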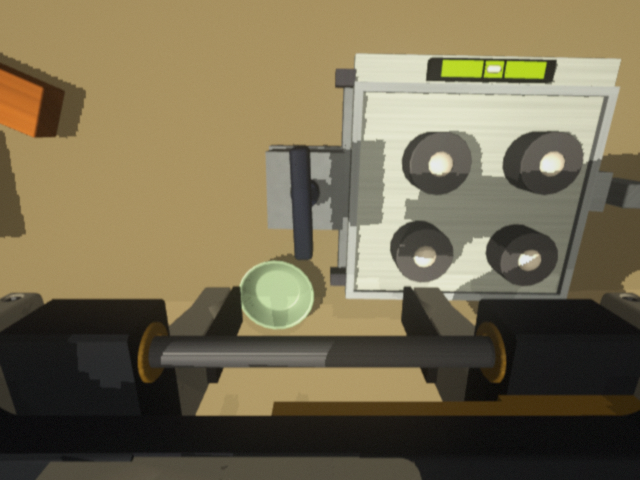

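```bash
python3 - <<'E'
from h import *
P=campose("wrist"); im=cv2.imread("pics/w20.png").astype(int)
m=((im.max(2)<75)); m[:130]=0;m[275:]=0;m[:,:285]=0;m[:,330:]=0
rows=[]
for v in range(160,250,5):
    x=np.where(m[v,288:312])[0]
    if len(x)>4: rows.append((x.min()+288,x.max()+288,v))
print(rows)
a=onz("wrist",(301-1,150),.131,P); b=onz("wrist",(303.5,258),.131,P)
c=(a+b)/2; d=a-b; print(a,b,c,np.hypot(*d[:2]),np.degrees(np.arctan2(d[1],d[0])))
go([c[0],c[1],.103],np.degrees(np.arctan2(d[1],d[0])))
pl=[onz("wrist",p,.066,P) for p in[(268,148),(268,229),(341,229),(341,148)]]
print(np.array(pl).round(4),np.mean(pl,0))
E
```

```text
[(np.int64(290), np.int64(309), 160), (np.int64(291), np.int64(309), 165), (np.int64(291), np.int64(309), 170), (np.int64(291), np.int64(309), 175), (np.int64(291), np.int64(311), 180), (np.int64(292), np.int64(311), 185), (np.int64(291), np.int64(311), 190), (np.int64(291), np.int64(311), 195), (np.int64(292), np.int64(311), 200), (np.int64(293), np.int64(311), 205), (np.int64(293), np.int64(310), 210), (np.int64(293), np.int64(311), 215), (np.int64(293), np.int64(311), 220), (np.int64(294), np.int64(311), 225), (np.int64(294), np.int64(311), 230), (np.int64(294), np.int64(311), 235), (np.int64(294), np.int64(311), 240), (np.int64(295), np.int64(311), 245)]
[0.59058046 0.20700443 0.131     ] [0.51066102 0.19439624 0.131     ] [0.55062074 0.20070034 0.131     ] 0.08090787157460992 8.965166993821448
shift cm [ 2.98 -1.49 12.54] spin -0.81
[[0.5843 0.2384 0.066 ]
 [0.5105 0.2313 0.066 ]
 [0.5202 0.1631 0.066 ]
 [0.5933 0.1748 0.066 ]] [0.55207791 0.2018946  0.066     ]
```

Request:
servo_tool(steps=[[6,2.9,-1.4,0,-0.8],[5,0,0,4,0],[5,0,0,4,0],[5,0,0,3,0],[5,0,0,1.5,0],[5,0,0,0,0],[5,0,0,0,0]])

```text
time_s: 36.4
tcp_pos: [0.5506, 0.2008, 0.1048]
eef_rot: [-180.0, -0.1, 9.0]
contact_force: [0.5, -0.1, 1.5]
gripper_width: 0.0501
```

```bash
python3 - <<'E'
from h import *
s=st(); snap("wrist","w21")
E
```

```text
t 36.4 tcp [0.5506 0.2008 0.1048] rot [-1.7997e+02 -1.0000e-01  8.9900e+00] F [ 0.5 -0.1  1.5] w 0.0501 j [ 39.2  18.3 -20.    0.  -51.6  59.8]
```

View pics/w21.png

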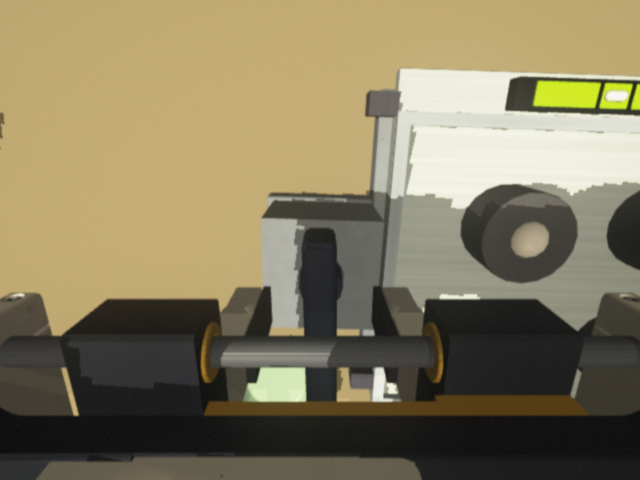

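Request:
servo_tool(steps=[[1,0,0,0.4,0],[1,0,0,0,0],[1,0,0,0,0],[1,0,0,0,0],[1,0,0,0,0],[1,0,0,0,0]], squeeze=30)

```text
time_s: 37.2
tcp_pos: [0.5496, 0.2008, 0.0997]
eef_rot: [-180.0, -0.0, 9.0]
contact_force: [-0.3, -0.5, -0.4]
gripper_width: 0.0135
```

Request:
servo_tool(steps=[[1,0,0,0.1,0],[1,0,0,0,0]])

```text
time_s: 37.45
tcp_pos: [0.5499, 0.2008, 0.0993]
eef_rot: [-180.0, -0.0, 9.0]
contact_force: [-1.3, 0.4, 6.5]
gripper_width: 0.0139
```

Request:
servo_tool(steps=[[1,0,0,0,5],[1,0,0,0,5],[1,0,0,0,0]])

```text
time_s: 37.83
tcp_pos: [0.5501, 0.2011, 0.0994]
eef_rot: [-180.0, -0.1, -1.0]
contact_force: [-1.0, -0.4, 5.7]
gripper_width: 0.0138
```

Request:
servo_tool(steps=[[1,0,0,0,5],[1,0,0,0,0]])

```text
time_s: 38.08
tcp_pos: [0.5501, 0.2011, 0.0993]
eef_rot: [-179.9, -0.1, -6.0]
contact_force: [-1.5, 1.0, 5.1]
gripper_width: 0.0137
```

Request:
servo_tool(steps=[[1,0,0,0,5],[1,0,0,0,0]])

```text
time_s: 38.33
tcp_pos: [0.5501, 0.2011, 0.0991]
eef_rot: [-179.9, -0.1, -10.9]
contact_force: [-1.1, 1.1, 5.9]
gripper_width: 0.0134
```

Request:
servo_tool(steps=[[1,0,0,0,5],[1,0,0,0,0]])

```text
time_s: 38.58
tcp_pos: [0.55, 0.2011, 0.0989]
eef_rot: [-179.9, -0.0, -15.8]
contact_force: [-0.0, 1.9, 3.9]
gripper_width: 0.0138
```

Request:
servo_tool(steps=[[1,0,0,0,5],[1,0,0,0,0]])

```text
time_s: 38.83
tcp_pos: [0.5494, 0.2008, 0.0981]
eef_rot: [180.0, 0.0, -20.8]
contact_force: [0.6, 1.4, -1.8]
gripper_width: 0.0139
```

Request:
servo_tool(steps=[[1,0,0,0,5],[1,0,0,0,0]])

```text
time_s: 39.08
tcp_pos: [0.5493, 0.2006, 0.0979]
eef_rot: [180.0, 0.0, -25.8]
contact_force: [1.0, 2.3, -3.0]
gripper_width: 0.014
```

Request:
servo_tool(steps=[[1,0,0,0,5],[1,0,0,0,0]])

```text
time_s: 39.33
tcp_pos: [0.5493, 0.2006, 0.0981]
eef_rot: [180.0, 0.0, -30.8]
contact_force: [1.2, 2.0, -4.8]
gripper_width: 0.0139
```

The vertical support vanished at about yaw -20, so the key is over the socket. I go down.

Request:
servo_tool(steps=[[1,0,0,0.4,0],[1,0,0,0,0]])

```text
time_s: 39.58
tcp_pos: [0.5493, 0.2006, 0.094]
eef_rot: [180.0, 0.0, -30.9]
contact_force: [0.8, 2.3, -4.5]
gripper_width: 0.0137
```

Request:
servo_tool(steps=[[1,0,0,0.4,0],[1,0,0,0,0]])

```text
time_s: 39.83
tcp_pos: [0.5494, 0.2006, 0.0901]
eef_rot: [180.0, 0.0, -31.0]
contact_force: [1.2, 1.5, -3.7]
gripper_width: 0.0136
```

Request:
servo_tool(steps=[[1,0,0,0.2,0],[1,0,0,0,0]])

```text
time_s: 40.08
tcp_pos: [0.5495, 0.2006, 0.0883]
eef_rot: [180.0, 0.0, -31.0]
contact_force: [0.7, 0.8, -4.1]
gripper_width: 0.014
```

Request:
servo_tool(steps=[[1,0,0,0.1,0],[1,0,0,0,0]])

```text
time_s: 40.33
tcp_pos: [0.5496, 0.2007, 0.0878]
eef_rot: [-180.0, -0.0, -31.0]
contact_force: [-0.6, 0.4, 0.2]
gripper_width: 0.014
```

Engaged, with a 12 mm drop. Now clockwise towards a bar yaw of about -83.

Request:
servo_tool(steps=[[1,0,0,0.03,7],[1,0,0,0,7],[1,0,0,0,7],[1,0,0,0,7],[1,0,0,0,0]])

```text
time_s: 40.95
tcp_pos: [0.5498, 0.2011, 0.0878]
eef_rot: [-179.9, 0.0, -58.9]
contact_force: [-2.7, 3.1, 2.7]
gripper_width: 0.0137
```

```bash
python3 - <<'E'
from h import *
s=st(); print(s['moment'].round(2))
E
```

```text
t 40.95 tcp [0.5498 0.2011 0.0878] rot [-1.7994e+02  1.0000e-02 -5.8930e+01] F [-2.7  3.1  2.7] w 0.0137 j [ 39.2  19.4 -21.   -0.  -49.5  -8.1]
[1.21 0.86 0.05]
```

Request:
servo_tool(steps=[[1,0,0,0,7],[1,0,0,0,7],[1,0,0,0,4],[1,0,0,0,0]])

```text
time_s: 41.45
tcp_pos: [0.5499, 0.2011, 0.0878]
eef_rot: [-179.9, 0.0, -76.8]
contact_force: [-1.9, 3.6, 4.9]
gripper_width: 0.0139
```

```bash
python3 - <<'E'
from h import *
s=st(); print(s['moment'].round(2))
snap("scene","s25",(340,220,440,320),6); snap("wrist","w25")
E
```

```text
t 41.45 tcp [0.5499 0.2011 0.0878] rot [-1.7994e+02  3.0000e-02 -7.6810e+01] F [-1.9  3.6  4.9] w 0.0139 j [ 39.2  19.4 -21.    0.  -49.5 -26. ]
[1.44 1.   0.06]
```

View pics/w25.png

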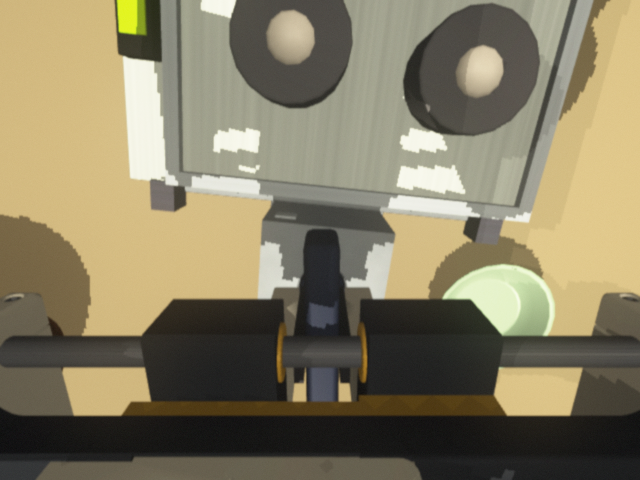

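View pics/s25.png

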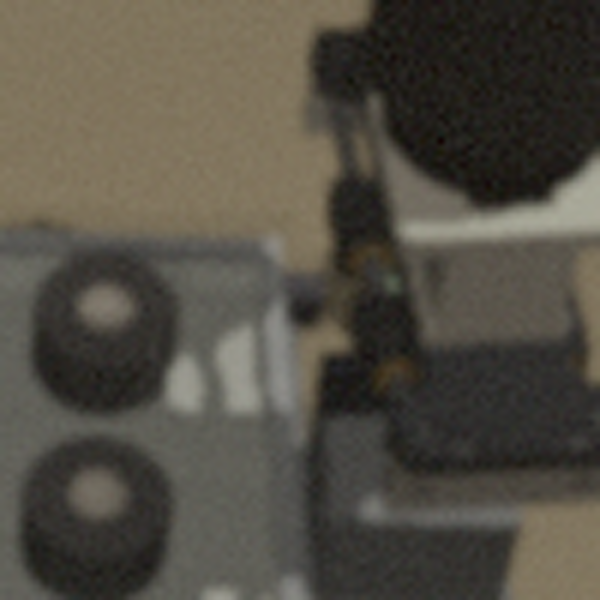

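Request:
servo_tool(steps=[[1,0,0,0,3],[1,0,0,0,2],[1,0,0,0,0]])

```text
time_s: 41.92
tcp_pos: [0.5499, 0.2011, 0.0878]
eef_rot: [-179.9, 0.0, -81.8]
contact_force: [-3.1, 2.8, 5.6]
gripper_width: 0.0139
```

```bash
python3 - <<'E'
from h import *
s=st(); print(s['moment'].round(2))
E
```

```text
t 41.92 tcp [0.5499 0.2011 0.0878] rot [-1.7994e+02  3.0000e-02 -8.1820e+01] F [-3.1  2.8  5.6] w 0.0139 j [ 39.2  19.4 -21.    0.  -49.5 -31. ]
[1.57 1.   0.11]
```

Request:
servo_tool(steps=[[1,0,0,0,2],[1,0,0,0,0]])

```text
time_s: 42.18
tcp_pos: [0.5499, 0.2011, 0.0878]
eef_rot: [-179.9, 0.0, -83.8]
contact_force: [-1.2, 3.3, 4.9]
gripper_width: 0.0136
```

```bash
python3 - <<'E'
from h import *
s=st(); print(s['moment'].round(2)); snap("wrist","w26")
E
```

```text
t 42.17 tcp [0.5499 0.2011 0.0878] rot [-1.7994e+02  3.0000e-02 -8.3820e+01] F [-1.2  3.3  4.9] w 0.0136 j [ 39.2  19.4 -21.    0.  -49.5 -33. ]
[1.56 1.04 0.12]
```

View pics/w26.png

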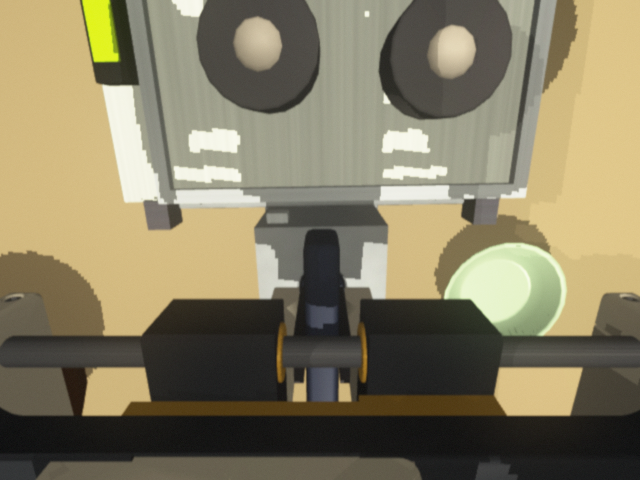

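Request:
servo_tool(steps=[[1,0,0,0,2],[1,0,0,0,0]])

```text
time_s: 42.48
tcp_pos: [0.55, 0.2011, 0.0878]
eef_rot: [-179.9, 0.0, -85.8]
contact_force: [-1.7, 4.5, 5.5]
gripper_width: 0.0135
```

```bash
python3 - <<'E'
from h import *
s=st(); print(s['moment'].round(2)); snap("scene","s27",(340,220,440,320),6)
E
```

```text
t 42.48 tcp [0.55   0.2011 0.0878] rot [-1.7994e+02  4.0000e-02 -8.5820e+01] F [-1.7  4.5  5.5] w 0.0135 j [ 39.2  19.4 -21.    0.  -49.5 -35. ]
[1.57 1.   0.12]
```

View pics/s27.png

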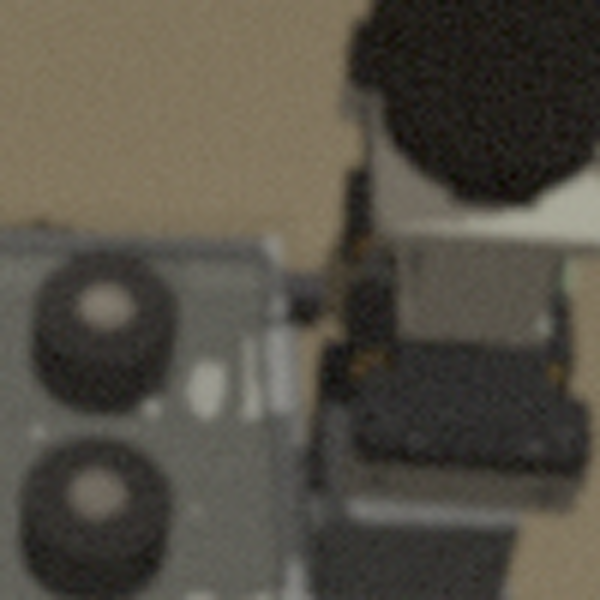

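Request:
servo_tool(steps=[[1,0,0,0,2],[1,0,0,0,0]])

```text
time_s: 42.78
tcp_pos: [0.5499, 0.2011, 0.0878]
eef_rot: [-179.9, 0.0, -87.8]
contact_force: [-2.1, 3.8, 5.8]
gripper_width: 0.0139
```

```bash
python3 - <<'E'
from h import *
s=st(); print(s['moment'].round(3)); snap("top","t28",(200,140,360,260),5)
E
```

```text
t 42.77 tcp [0.5499 0.2011 0.0878] rot [-1.7994e+02  4.0000e-02 -8.7820e+01] F [-2.1  3.8  5.8] w 0.0139 j [ 39.2  19.4 -21.    0.  -49.5 -37. ]
[1.583 0.993 0.113]
```

View pics/t28.png

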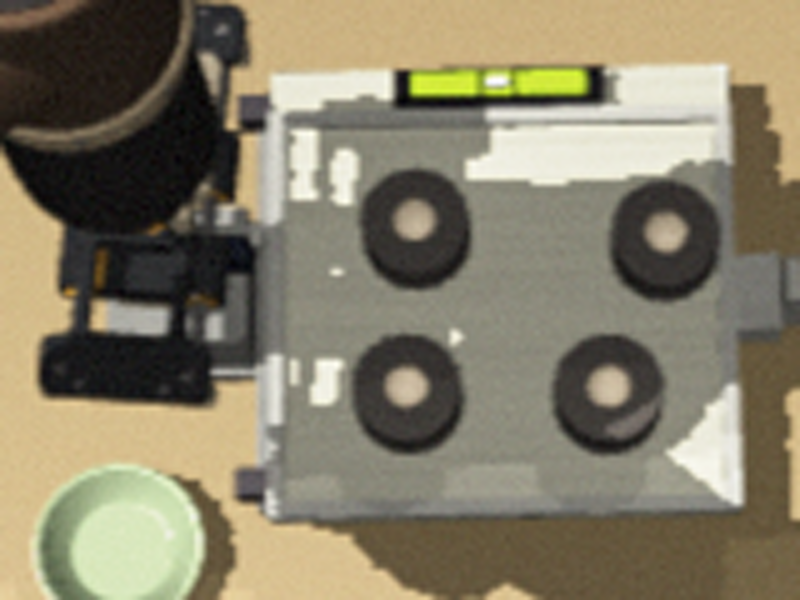

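```bash
python3 - <<'E'
from h import *
snap("wrist","w29",(240,180,400,320),5)
E
```

```text
(no output)
```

View pics/w29.png

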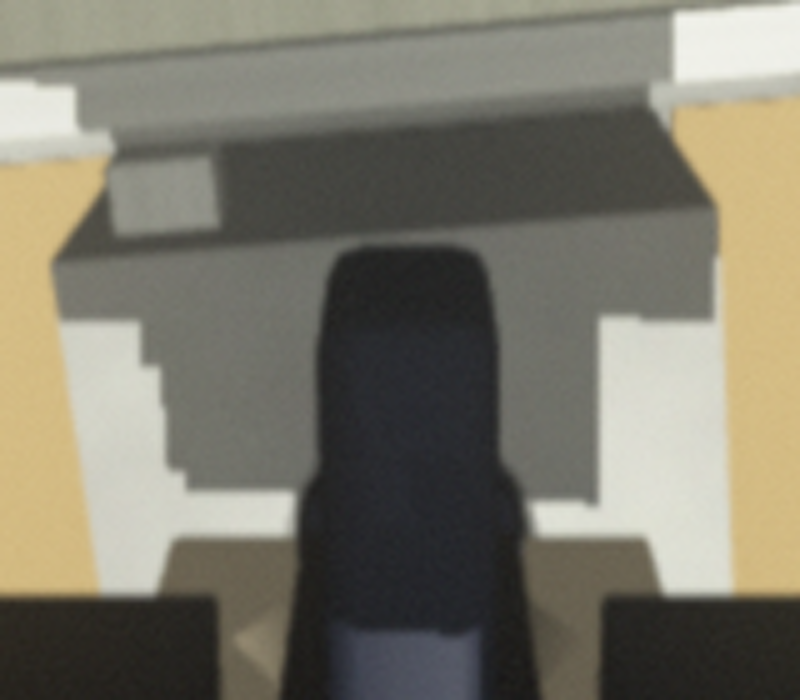

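The bolt is emerging (grey block at crop (165,195)) but there is no stop yet, so I keep going in small steps.

Request:
servo_tool(steps=[[1,0,0,0,1.5],[1,0,0,0,0]])

```text
time_s: 43.12
tcp_pos: [0.5499, 0.2011, 0.0878]
eef_rot: [-179.9, 0.0, -89.3]
contact_force: [-3.3, 3.4, 5.0]
gripper_width: 0.0137
```

```bash
python3 - <<'E'
from h import *
s=st(); print(s['moment'].round(3)); snap("wrist","w30",(240,180,400,320),5)
E
```

```text
t 43.12 tcp [0.5499 0.2011 0.0878] rot [-1.7995e+02  3.0000e-02 -8.9300e+01] F [-3.3  3.4  5. ] w 0.0137 j [ 39.2  19.4 -21.    0.  -49.5 -38.5]
[1.605 0.97  0.204]
```

View pics/w30.png

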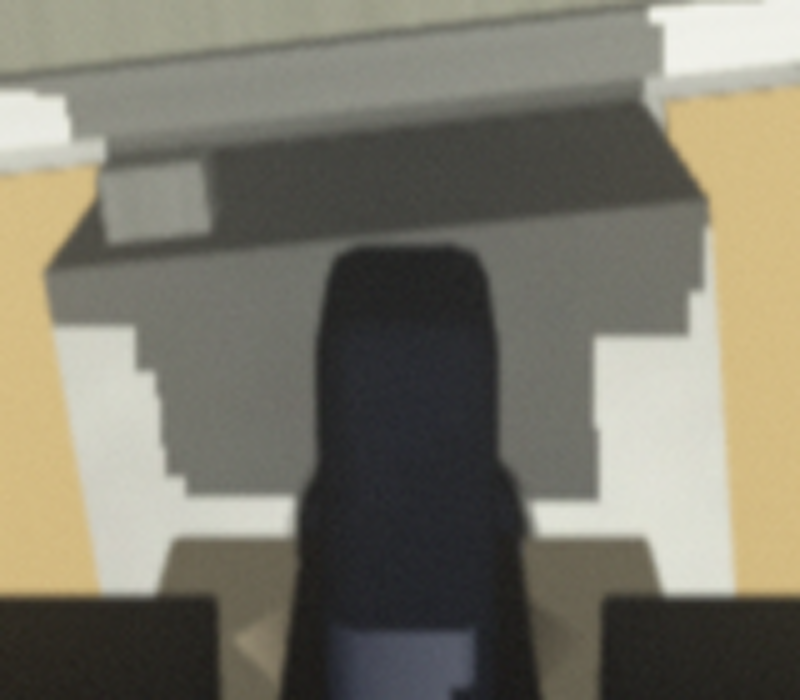

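The moment jumped to 0.20 N m, so this is the stop, about 6° past my measured square. I turn back 5.5° within the play so the bar is square, then release.

Request:
servo_tool(steps=[[1,0,0,0,-3],[1,0,0,0,-2.5],[1,0,0,0,0],[1,0,0,0,0],[1,0,0,0,0]])

```text
time_s: 43.8
tcp_pos: [0.5499, 0.2009, 0.0878]
eef_rot: [-179.9, 0.0, -83.8]
contact_force: [-2.4, 2.0, 5.3]
gripper_width: 0.0144
```

```bash
python3 - <<'E'
from h import *
s=st(); print(s['moment'].round(3)); snap("wrist","w31",(240,180,400,320),5)
E
```

```text
t 43.8 tcp [0.5499 0.2009 0.0878] rot [-1.7995e+02  2.0000e-02 -8.3800e+01] F [-2.4  2.   5.3] w 0.0144 j [ 39.2  19.4 -21.    0.  -49.5 -33. ]
[ 1.249  0.94  -0.035]
```

View pics/w31.png

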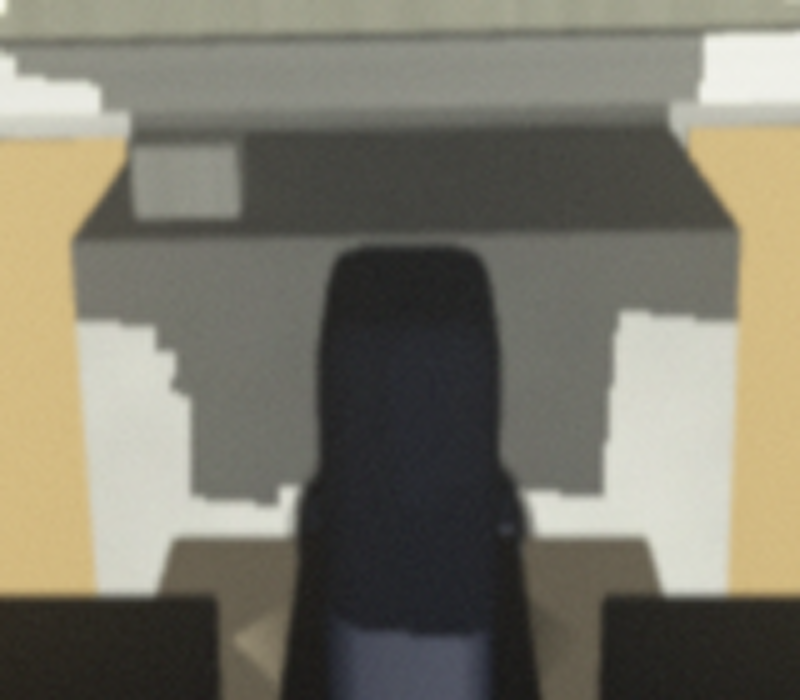

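The bar is square with the housing edges and the bolt is still out. I release it.

Request:
servo_tool(steps=[[2.5,0,0,0,0],[4,0,0,0,0],[4,0,0,0,0],[4,0,0,-3,0],[4,0,0,-5,0],[4,0,0,-5,0],[4,-5,0,0,0],[4,0,0,0,0]])

```text
time_s: 44.85
tcp_pos: [0.5443, 0.2526, 0.2177]
eef_rot: [-179.9, 0.1, -83.9]
contact_force: [-0.4, 0.2, -0.6]
gripper_width: 0.0402
```

```bash
python3 - <<'E'
from h import *
s=st(); im,P=snap("wrist","w32"); snap("scene","s32",(240,220,440,370),4)
print(stones("wrist",.074)[0])
E
```

```text
t 44.85 tcp [0.5443 0.2526 0.2177] rot [-1.7995e+02  6.0000e-02 -8.3870e+01] F [-0.4  0.2 -0.6] w 0.0402 j [ 43.5  13.8 -10.   -0.  -66.1 -37.4]
[(397, 12, 13.4, array([0.5068, 0.0798, 0.074 ])), (285, 6, 9.7, array([0.5895, 0.0846, 0.074 ]))]
```

View pics/w32.png

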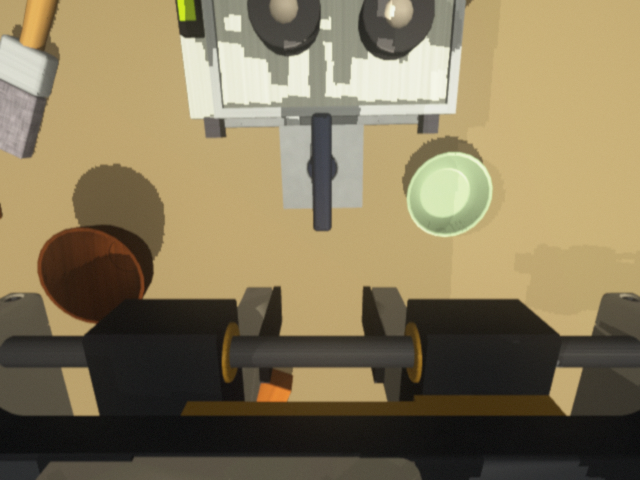

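View pics/s32.png

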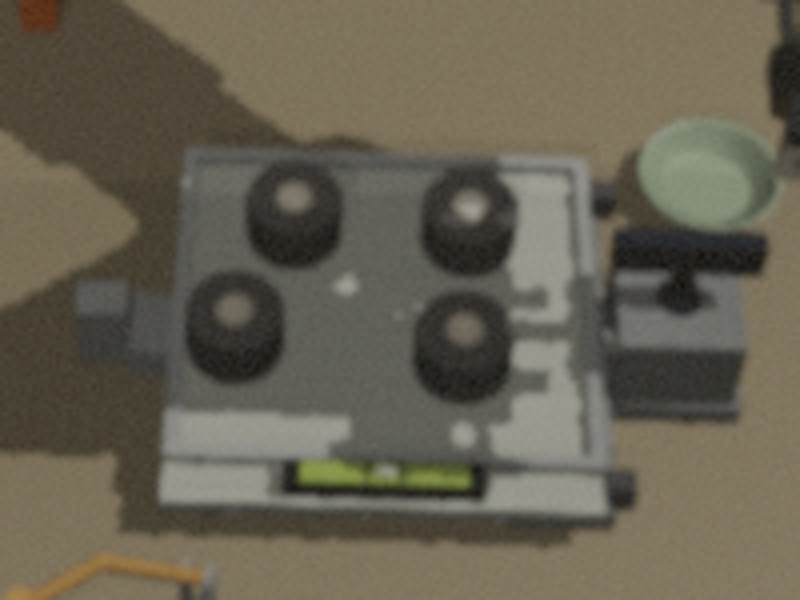

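The key is down and square. Puck D was knocked towards the low rim (crop (235,325)), so I look closer.

Request:
servo_tool(steps=[[4,5.5,0,-1,0],[4,5.5,0,0,0],[4,5.5,0,0,0],[4,5.5,0,0,0],[4,0,0,0,0],[4,0,0,0,0]])

```text
time_s: 45.75
tcp_pos: [0.5672, 0.0308, 0.227]
eef_rot: [180.0, -0.0, -84.1]
contact_force: [0.9, 0.4, 0.2]
gripper_width: 0.0401
```

```bash
python3 - <<'E'
from h import *
s=st(); im,P=snap("wrist","w33")
R=np.array([[np.cos(TY),np.sin(TY)],[-np.sin(TY),np.cos(TY)]])
h=cv2.cvtColor(im,cv2.COLOR_RGB2HSV)
m=((h[...,2]<105)&(h[...,1]<110)).astype(np.uint8); m[285:]=0
snap("wrist","w33b",(200,20,520,240),2.5)
print(stones("wrist",.074)[0])
for q in stones("wrist",.074)[0]: print((R@(q[3][:2]-Cc)).round(4))
E
```

```text
t 45.75 tcp [0.5672 0.0308 0.227 ] rot [179.97  -0.   -84.09] F [0.9 0.4 0.2] w 0.0401 j [ 22.8  10.5 -13.   -0.  -66.5 -16.9]
[(342, 384, 19.4, array([0.5287, 0.205 , 0.074 ])), (300, 384, 19.3, array([0.5729, 0.2096, 0.074 ])), (284, 325, 4.6, array([0.5943, 0.1397, 0.074 ])), (356, 324, 5.8, array([0.5231, 0.1312, 0.074 ])), (294, 138, 12.6, array([ 0.5993, -0.0407,  0.074 ])), (309, 54, 8.8, array([ 0.5926, -0.1052,  0.074 ]))]
[-0.0205  0.1722]
[0.024  0.1713]
[0.0368 0.0993]
[-0.0349  0.0993]
[ 0.0201 -0.0808]
[ 0.0055 -0.1437]
[ 0.0081 -0.1613]
```

View pics/w33.png

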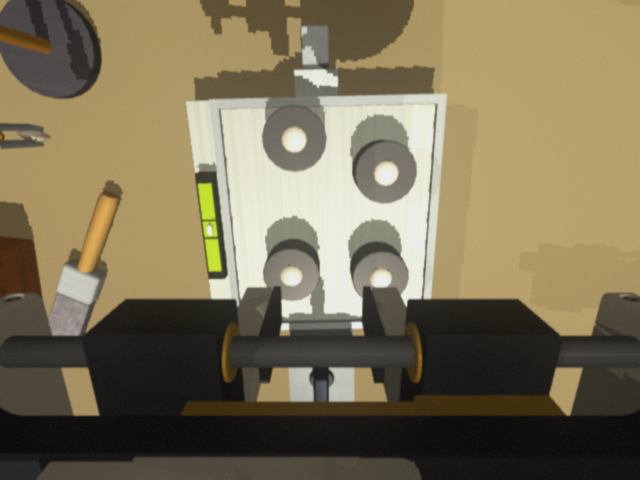

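```bash
python3 - <<'E'
from h import *
im=cv2.imread("pics/w33.png")
a=cv2.resize(im[90:190,240:360],None,fx=4,fy=4,interpolation=cv2.INTER_CUBIC)
b=cv2.resize(im[190:260,190:230],None,fx=5.714,fy=5.714,interpolation=cv2.INTER_CUBIC)
cv2.imwrite("pics/w34.png",np.hstack([a,b[:400]]))
for v in range(212,250): print(v,im[v,207:213].mean(0).astype(int)[[2,0]],end='|')
E
```

```text
212 [195  47]|213 [197  48]|214 [196  48]|215 [196  49]|216 [194  47]|217 [192  48]|218 [182  46]|219 [146  45]|220 [106  42]|221 [145  44]|222 [175  48]|223 [171  58]|224 [166  87]|225 [182 129]|226 [206 165]|227 [218 188]|228 [223 197]|229 [225 200]|230 [227 202]|231 [227 203]|232 [227 204]|233 [226 200]|234 [222 184]|235 [204 137]|236 [165  76]|237 [119  46]|238 [114  44]|239 [162  47]|240 [191  47]|241 [198  48]|242 [198  49]|243 [198  48]|244 [198  48]|245 [198  47]|246 [199  48]|247 [198  47]|248 [197  47]|249 [197  48]|
```

View pics/w34.png

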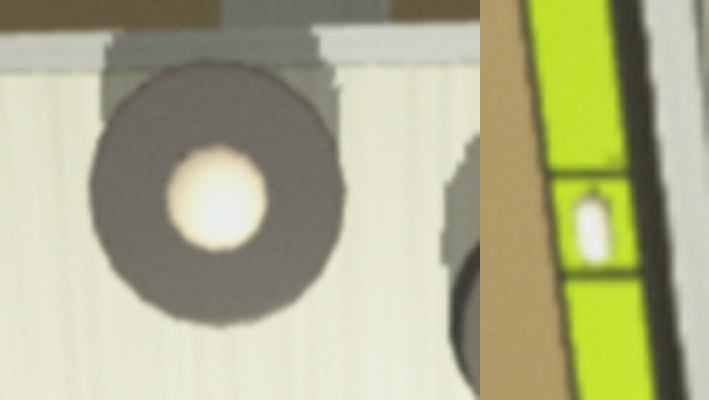

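Everything checks: puck D is flat and inside the rim at y -0.081 (limit -0.092), the bubble is at about +1.2 mm, and the key is down and square. I hand it in.

```bash
python3 - <<'E'
from h import *
st(); r.close_job(); print("done")
E
```

```text
t 45.95 tcp [0.5673 0.0325 0.2272] rot [179.99  -0.   -83.92] F [-0.7  0.3 -0.4] w 0.0398 j [ 23.   10.5 -13.   -0.  -66.5 -16.9]
the job is handed in; nothing more can be done
done
```

I finished all the steps and handed the job in at about 46 s. The hand-in gives no verdict, so the readings below are my last checks, except the stop angle, which I read while turning the key.

- **Table:** the bare steel wedge is under the low side, its handle at table y about -0.16 m. The bubble is about 1.2 mm off centre, inside the 3 mm limit.
- **Pucks:** I found four and stood them flat, stone side up, inside the rim. One was knocked about 3 cm towards the low rim while I worked the key. It ended flat at table y about -0.081 m (limit -0.092), so I left it there.
- **Key:** it dropped 12 mm after about 30° of clockwise turning, and I then turned it clockwise to the stop, with the bolt out.
- **Disagreement:** the stop came about 6° past the square position I had measured. I turned the key back 5.5° within its play so the bar is square in the picture; the bolt stayed out.
- **Dish and arm:** the arm did not go near the dish, and it looked unmoved in the last scene picture. The gripper was clear of everything at hand-in.

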